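Build a test-sieve stack on the vibrating base

ROBOT

A 6-joint arm with a two-finger parallel gripper is mounted at the origin on the work surface. World frame = base frame: x ahead of the robot, y to its left, z up, the work surface at z = 0. Lengths are in m, angles in rad, forces in N, time in s.
With the tool pointing down it reaches from about 0.3 to 0.875 m from the base axis. Payload 6.4 kg.
Tool frame: the origin (TCP) lies on the front face of the gripper's body, between the roots of the fingers; the fingertips stand 73 mm ahead of it and the grasp point (between the pads) lies ctrl.pinch_z ahead of it (ctrl.pinch_z is the distance from the TCP to the grasp point, in m); z points along the fingers, x is the direction in which the jaws open and shut, and the axes are right-handed (so a half turn about z gives the same grasp; the last joint's range is limited). The gripper opens to 85 mm and grips with 20 to 120 N. Pads are 22 mm wide; open, the fingers measure 114 mm over their backs; the gripper's body (76 mm by 85 mm) begins 54 mm behind the grasp point. The pads swing forward as they close: fully open they stand 13 mm farther back than shut.
Start: joints at [1.055, 0.181, 1.607, -0, 1.354, -0.206], TCP at [0.175, 0.548, 0.304] pointing down, gripper open.
Joint ranges: [-2.99, 2.99], [-0.89, 2.07], [0.3, 2.58], [-1.14, 4.28], [0, 2.63], [-3.12, 3.12]. Speed limits (rad/s): [2.57, 2.57, 3.01, 3.14, 3.14, 3.14].

INTERFACE

Orientations are given as a unit quaternion [w, x, y, z].
In Python, from bench import ctrl gives the robot as it stands.
- The arm moves only by the tool move_arm, never from a script. Its argument "rows" is text: rows parted by semicolons, each of 7 numbers parted by spaces: the shift along the tool's x, y, z in cm, then the turn, a rotation vector about the tool's x, y, z in degrees, then the opening, from 0 (shut) to 1 (fully open). In form: x y z rx ry rz grip; .... A call has 1 to 20 rows; each row shifts and turns the commanded pose from where the row before left it, along the tool's axes as they then stand; what a row does not reach is not made up. A row lasts 1/10 s, in which the tool goes at most 50 mm and 8.59 degrees, less where a joint would pass 70% of its speed; a pose out of reach is approached as far as the arm can. A call with a gripper value outside its range is refused whole. The fingers move at their own pace and stop on an object; the grip force is fixed at half the most. Time passes only in rows, so rows that do not move let the fingers close. It gives the time, the measured TCP pose, the force and the opening at its end, in the units of the state.
- ctrl.get_obs(): the state, without advancing time (a new reading comes with each control period).
- ctrl.camera(name): name is "scene" or "top" or "wrist"; returns a dict with "color" (480x640x3 uint8, blue, green, red), "fx", "fy", "cx", "cy" (pixels), "rvec" (rotation vector, rad) and "tvec" (3), from world to camera coordinates, as OpenCV has them. Camera axes: x right, y down, z forward; pixel columns grow to the right and rows downward; lengths in m; the calibration is good to about 2 mm. A picture is of the moment at which its call begins. There is no depth.
- ctrl.hand_in(): hands the job in, once; it reports no verdict.
Trained networks look in the newest picture that a camera, given by its name, has taken for a name from the list of things; names that differ only in an ending like _2 or _b are one class to them, and where a whole thing is asked for, a point or a joint stands for the part that bears it (a point fixed in the world has none). Each returns a list of dicts, best first, with "confidence" (0 to 1); they miss things now and then, are a little off and sometimes report something else, mostly with a low value. They report only what shows in the picture. A call takes as long as a camera call.
- ctrl.look_for(camera, query): "bbox" ([left, top, right, bottom] in pixels, round what is visible of it).
- ctrl.trace(camera, query): "region" (480x640 bool, what is visible of it) and "bbox" ([left, top, right, bottom] in pixels, round what is visible of it).
The state is a dict: "time_s": time; "q": joint angles; "dq": joint speeds; "joint_efforts": joint torques, N m; "eef_pos": TCP position; "eef_rot": TCP orientation; "wrist_force": force on the tool from outside, world axes, zero at the start; "torque": the same for the moment, N m; "opening": opening from 0.0 (shut) to 1.0 (fully open).
Only numpy, scipy, OpenCV 4.12 (cv2) and the standard library are available. Lean on these libraries where they do the work, as an engineer would, in place of code of your own. Each camera call takes 0.05 s, during which the arm holds its last target.

TASK

Build the test-sieve stack on the vibrating base, ready for a sample to be poured in at the top: stand the receiver pan inside the collar of the base, nest the fine sieve on the pan, the medium sieve on the fine one and the coarse sieve on top, each fully home and upright. The stack stays open: leave the lid, and the jar and beakers, standing where they are.

Things in the scene. Friction and masses are not known exactly. Their poses are not given: they have to be found in the camera images.
- pan_grip (a point): receiver pan: plain round steel cup with a closed, smooth floor and no skirt, 60 mm across, 44 mm high, mouth 55.6 mm wide and open at the top. Loose, about 100 g. Origin on its upright axis, 28 mm above its underside; z up.
- fine_grip (a point): fine sieve: the shallowest, steel, 60 mm across, 46 mm high in all; mesh too fine to see through, a pale matt sheet 18 mm below the rim; mouth 55.6 mm. Under its wall an 8 mm high skirt, 52 mm wide with tapered foot, drops into the mouth of the piece below (3 mm play) till the wall's shoulder rests on that rim. Loose, 90 g. Origin on its axis 29 mm above the foot, z up; gripped there, tips at most 20 mm lower clear the rim below.
- medium_grip (a point): medium sieve: steel, 60 mm across, 54 mm high in all; thin wire mesh with 3.6 mm openings, 18 mm below the rim; mouth 55.6 mm. Under its wall an 8 mm high skirt, 52 mm wide with tapered foot, drops into the mouth of the piece below (3 mm play) till the wall's shoulder rests on that rim. Loose, 100 g. Origin on its axis 31 mm above the foot, z up; gripped there, tips at most 20 mm lower clear the rim below.
- coarse_grip (a point): coarse sieve: the tallest, steel, 60 mm across, 62 mm high in all; open wire mesh with 8 mm openings, 18 mm below the rim. Under its wall an 8 mm high skirt, 52 mm wide with tapered foot, drops into the mouth of the piece below (3 mm play) till the wall's shoulder rests on that rim. Loose, 110 g. Origin on its axis 35 mm above the foot, z up; gripped there, tips at most 20 mm lower clear the rim below.
- seat (a point): where the pan stands: centre of the round top plate of the vibrating base, origin on the plate's upper face, 66 mm above the bench, z up. Round it a dark collar, 68 mm inside, 80 mm outside, 5 mm high (4 mm play all round the pan). The base is fixed, a grey housing 140 x 150 mm; x points away from its control panel.
- lid_mid (a point): lid of the sieve stack, not used now: steel disc 60 mm across with a small dark knob in the middle, 31 mm high in all. Loose. Origin on its axis 12 mm above the bench.
- jar_mid (a point): bystander: amber glass jar with a black cap, 56 mm across, 85 mm high. Loose. Origin at its centre, half-way up.
- beaker_big_mid (a point): bystander: empty clear glass beaker, 50 mm across (54 mm at the rim), 70 mm high. Loose. Origin at its centre, half-way up.
- beaker_small_mid (a point): bystander: empty clear glass beaker, 42 mm across (46 mm at the rim), 60 mm high. Loose. Origin at its centre, half-way up.
- hotplate: obstacle: fixed white hotplate stirrer, 140 x 150 mm, with a shallow glass dish on it, 117 mm high in all. Origin at the centre of its underside; x points away from its knobs.

How it is judged:
By the outcome, as a careful person would: the job done as asked, in the order asked, and still so for the second after the job is handed in, with the robot touching nothing.
It also fails if it takes over 104 s, if anything falls off the work surface, if the arm or the gripper's body presses on something with over 40 N, if the wrist force passes 120 N, or if a joint passes its speed limit or range.

## Working session

There is one attempt and no reset: what is moved stays moved. The work goes in short steps, Python scripts to look and compute and a tool call to move; the robot and the scene stay as the last step left them, time stands still between calls to the robot, and variables do not carry over. Pictures are saved under pics/ and viewed, and the job is handed in when it is done.

Besides the shell and the picture viewer there is one more tool, called after ">>>" as name(argument=value, ...), one argument or row to a line, values as JSON. move_arm: Moves the arm, as the interface text tells. Its arguments: {"type":"object","properties":{"rows":{"type":"string"}},"required":["rows"]}

```bash
ls; mkdir -p pics; python3 - <<'E'
from bench import ctrl
import cv2
print(ctrl.get_obs(), ctrl.pinch_z)
for n in ["scene","top"]:
    c=ctrl.camera(n); cv2.imwrite(f"pics/{n}0.png",c["color"]); print(n,{k:c[k] for k in c if k!="color"})
    for q in ["pan_grip","fine_grip","medium_grip","coarse_grip","seat","lid_mid","jar_mid","beaker_big_mid","beaker_small_mid","hotplate"]:
        print(q,[([round(float(x)) for x in d["bbox"]],round(d["confidence"],2)) for d in ctrl.look_for(n,q)])
E
```

```text
pics
{'time_s': 0.0, 'q': array([ 1.05470118e+00,  1.81535798e-01,  1.60797603e+00,  1.94881174e-05,
        1.35376020e+00, -2.06264531e-01]), 'dq': array([-0.00029568, -0.00125625,  0.00057999, -0.00057466, -0.00082491,
       -0.00084762]), 'joint_efforts': array([ 4.65714529e-04, -4.44880486e+01, -3.51331723e+01, -1.63096911e-04,
        9.19775048e-03,  9.78571933e-06]), 'eef_pos': array([0.17507193, 0.54727609, 0.30300243]), 'eef_rot': array([ 3.36952515e-04,  8.07743898e-01,  5.89532942e-01, -7.69175029e-04]), 'wrist_force': array([-0.08139837, -0.27084004,  0.16236241]), 'torque': array([0.0015795 , 0.04023152, 0.02546614]), 'opening': 0.9989649230614446} 0.0539
scene {'fx': 440.4261499456348, 'fy': 440.4261499456348, 'cx': 327.75004001912237, 'cy': 238.745869854612, 'rvec': array([ 1.98238308,  1.04153754, -0.5561546 ]), 'tvec': array([-0.28535032, -0.16183986,  1.36112131])}
pan_grip [([327, 267, 355, 302], 0.86)]
fine_grip [([156, 264, 189, 299], 0.91), ([232, 244, 257, 284], 0.44)]
medium_grip [([435, 200, 461, 222], 0.71), ([124, 340, 156, 367], 0.25)]
coarse_grip [([304
[... 304 characters left out ...]
p {'fx': 559.0708003745252, 'fy': 559.0708003745252, 'cx': 314.76415974424015, 'cy': 235.32075607734745, 'rvec': array([ 2.13962238, -2.20304128,  0.1411782 ]), 'tvec': array([-9.33769461e-04,  4.86554430e-01,  1.25828422e+00])}
pan_grip [([301, 184, 327, 208], 0.69)]
fine_grip [([428, 268, 458, 296], 0.76), ([295, 234, 320, 261], 0.4)]
medium_grip [([120, 220, 153, 246], 0.56), ([174, 281, 203, 306], 0.47)]
coarse_grip [([298, 234, 318, 263], 0.94)]
seat [([187, 144, 257, 218], 0.72)]
lid_mid [([474, 209, 496, 236], 0.8)]
jar_mid [([173, 283, 201, 304], 0.65)]
beaker_big_mid [([368, 248, 395, 271], 0.84)]
beaker_small_mid [([231, 242, 254, 261], 0.87)]
hotplate [([365, 150, 439, 222], 0.8)]
```

View pics/scene0.png

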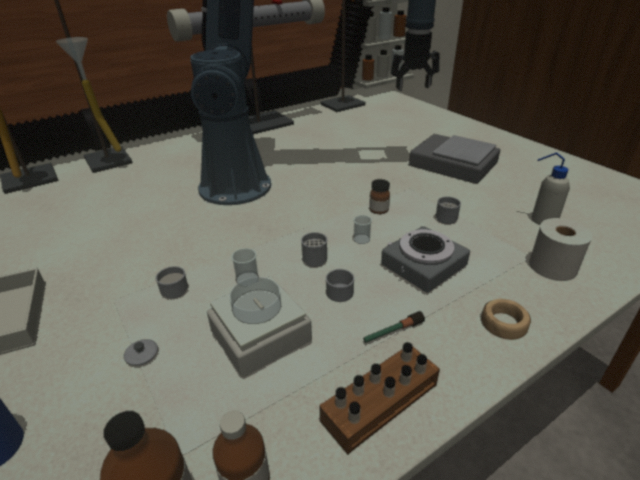

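View pics/top0.png

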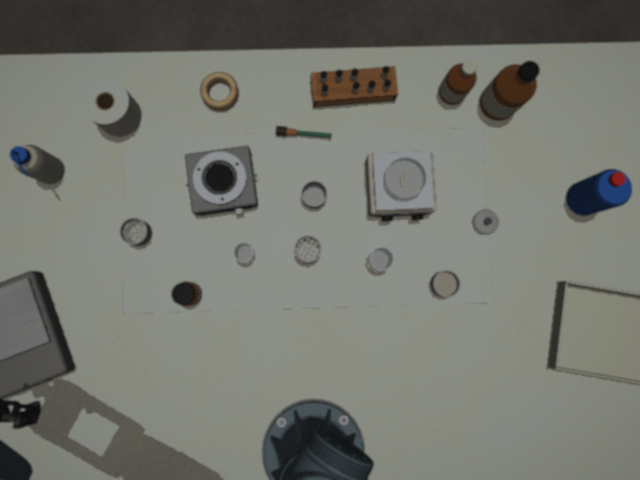

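```bash
cat > h.py <<'E'
import numpy as np, cv2
from scipy.optimize import least_squares
from bench import ctrl
def proj(c,P): return cv2.projectPoints(np.asarray(P,float).reshape(-1,1,3),c["rvec"],c["tvec"],np.array([[c["fx"],0,c["cx"]],[0,c["fy"],c["cy"]],[0,0,1.]]),None)[0].reshape(-1,2)
def unproj(c,u,v,z):
    R=cv2.Rodrigues(c["rvec"])[0]; d=R.T@np.array([(u-c["cx"])/c["fx"],(v-c["cy"])/c["fy"],1]); o=-R.T@np.asarray(c["tvec"]).ravel()
    return o+d*(z-o[2])/d[2]
t=np.linspace(0,2*np.pi,60)
def cyl(x,y,r,z0,z1):
    return np.array([[x+r*np.cos(a),y+r*np.sin(a),z] for z in (z0,z1) for a in t])
def hullstat(p):
    h=cv2.convexHull(p.astype(np.float32)); m=cv2.moments(h); return np.array([m["m10"]/m["m00"],m["m01"]/m["m00"],m["m00"]])
def fit(c,mask,r,z0,z1,guess=None):
    # centroid of silhouette -> x,y
    k=np.argwhere(mask); cen=k[:,::-1].mean(0)
    g=unproj(c,*cen,(z0+z1)/2)[:2] if guess is None else guess
    s=least_squares(lambda p: hullstat(proj(c,cyl(p[0],p[1],r,z0,z1)))[:2]-cen,g,x_scale=0.01,diff_step=1e-3)
    return s.x, len(k)/hullstat(proj(c,cyl(*s.x,r,z0,z1)))[2]
H={"pan_grip":.044,"fine_grip":.046,"medium_grip":.054,"coarse_grip":.062}
E
python3 - <<'E'
from h import *
C={n:ctrl.camera(n) for n in("top","scene")}
D={**{k:(.03,H[k]) for k in H},"lid_mid":(.03,.012),"jar_mid":(.028,.085),"beaker_big_mid":(.026,.07),"beaker_small_mid":(.022,.06)}
for q,(r,h) in D.items():
    for n in C:
        for d in ctrl.trace(n,q):
            x,a=fit(C[n],d["region"],r,0,h); print(q,n,round(d["confidence"],2),x.round(4),round(a,2),[round(float(v)) for v in d["bbox"]])
im=C["top"]["color"]
def crop(im,u,v,s=32,k=6): return cv2.resize(im[v-s:v+s,u-s:u+s],None,fx=200/(2*s),fy=200/(2*s),interpolation=cv2.INTER_CUBIC)
r1=np.hstack([crop(im,221,180,45),crop(im,314,195),crop(im,307,250),crop(im,402,184,45)]);r2=np.hstack([crop(im,444,284),crop(im,136,232),crop(im,245,254),crop(im,187,294)])
cv2.imwrite("pics/crops.png",np.vstack([r1,r2]))
for d in ctrl.trace("top","seat"): print("seat",d["bbox"],d["confidence"])
E
```

```text
pan_grip top 0.82 [ 0.582  -0.0154] 1.01 [302, 182, 328, 209]
pan_grip scene 0.74 [ 0.5804 -0.0181] 0.99 [325, 268, 354, 299]
pan_grip scene 0.36 [ 0.5224 -0.4214] 0.54 [122, 342, 158, 366]
fine_grip top 0.72 [ 0.3673 -0.3089] 0.96 [426, 269, 460, 298]
fine_grip top 0.44 [0.3613 0.2806] 0.9 [174, 282, 203, 306]
fine_grip scene 0.95 [ 0.3609 -0.312 ] 0.99 [154, 262, 191, 296]
fine_grip scene 0.61 [ 0.3954 -0.1547] 0.81 [233, 248, 258, 285]
medium_grip top 0.75 [0.5073 0.3974] 0.81 [119, 218, 153, 245]
medium_grip top 0.36 [0.3613 0.2789] 0.89 [175, 281, 204, 304]
medium_grip top 0.2 [0.4515 0.1485] 0.58 [231, 244, 255, 261]
medium_grip scene 0.61 [0.5024 0.3925] 0.94 [436, 197, 459, 226]
coarse_grip top 0.93 [0.4569 0.003 ] 0.85 [299, 230, 318, 262]
coarse_grip scene 0.73 [0.448  0.0011] 0.96 [304, 232, 327, 268]
lid_mid scene 0.62 [ 0.5049 -0.4216] 0.83 [127, 341, 156, 366]
lid_mid scene 0.22 [0.4757 0.4218] 2.28 [436, 196, 460, 225]
jar_mid top 0.8 [0.3613 0.2747] 0.86 [174, 282, 206, 305]
jar_mid scene 0.7 [ 0.5445 -0.4225] 0.34 [125, 341, 156, 367]
jar_mid scene 0.66 [0.3603 0.2729] 0.95 [369, 176, 391, 215]
beaker_big_mid top 0.83 [ 0.4278 -0.1621] 1.06 [368, 248, 394, 269]
beaker_big_mid scene 0.84 [ 0.4107 -0.1604] 0.78 [230, 247, 256, 284]
beaker_small_mid top 0.85 [0.4511 0.1473] 0.95 [233, 243, 254, 260]
beaker_small_mid scene 0.61 [0.4457 0.1458] 0.99 [350, 212, 374, 244]
seat [184.5, 143.7, 257.6, 215.7] 0.8
```

View pics/crops.png

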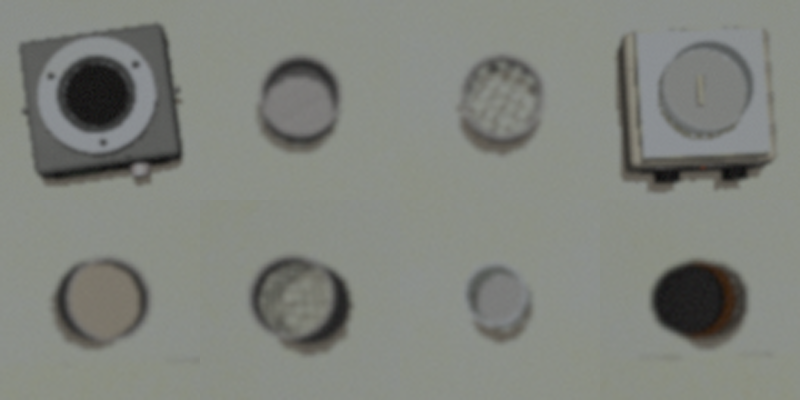

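>>> move_arm(
  rows="0 0 0 0 0 -5.9 1;0 0 0 0 0 -5.9 1;0 0 0 0 0 -5.9 1;-2.2 2.4 0 0 0 0 1;-2.2 2.4 0 0 0 0 1;-2.2 2.4 0 0 0 0 1;-2.2 2.4 0 0 0 0 1;-2.2 2.4 0 0 0 0 1;-2.2 2.4 0 0 0 0 1;-2.2 2.4 0 0 0 0 1;-2.2 2.4 0 0 0 0 1;-2.2 2.4 0 0 0 0 1;-2.2 2.4 0 0 0 0 1;-2.2 2.4 0 0 0 0 1;-2.2 2.4 0 0 0 0 1;-2.2 2.4 0 0 0 0 1;-2.2 2.4 0 0 0 0 1;0 0 0 0 0 0 1",
)

```text
time_s: 3.85
eef_pos: [0.5135, 0.2367, 0.3039]
eef_rot: [0.001, 0.709, 0.705, 0.0]
wrist_force: [0.2, 1.0, 0.9]
opening: 1.002
```

```bash
python3 - <<'E'
from h import *
c=ctrl.camera("wrist"); cv2.imwrite("pics/w1.png",c["color"]); print({k:c[k] for k in c if k!="color"})
t_=ctrl.camera("top"); print("seat top est",unproj(t_,219.65,177.75,.071))
o=ctrl.get_obs(); print(o["eef_pos"],o["eef_rot"],o["q"])
E
```

```text
{'fx': 358.7133132364605, 'fy': 358.7133132364605, 'cx': 317.0290888140801, 'cy': 236.8363295530072, 'rvec': array([-2.07390018, -2.06323634, -0.29446034]), 'tvec': array([-0.2395198 , -0.52877233,  0.2345366 ])}
seat top est [0.61726508 0.19492915 0.071     ]
[0.51121633 0.23888469 0.30365942] [-3.17009881e-04  7.07992751e-01  7.06219601e-01 -1.97501454e-04] [ 2.26679676e-01  1.57546219e-01  1.63427480e+00  3.37211393e-04
  1.35044226e+00 -1.34168285e+00]
```

View pics/w1.png

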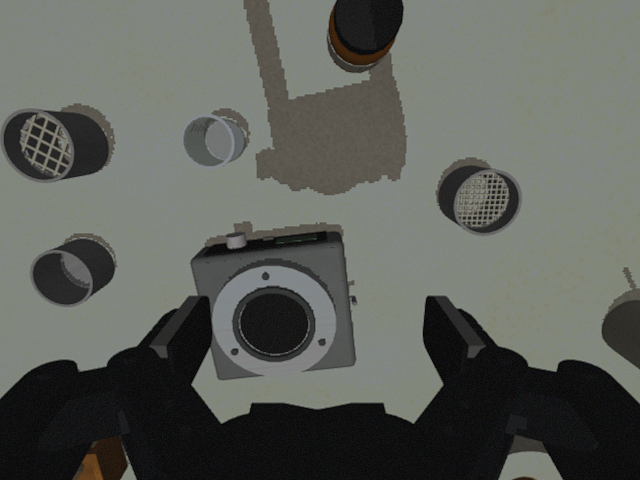

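```bash
cat >> h.py <<'E'
def darkseat(c,g,z=.071,r=.040,th=75):
    im=cv2.cvtColor(c["color"],cv2.COLOR_BGR2GRAY); gu=proj(c,[[g[0],g[1],z]])[0]
    m=(im<th).astype(np.uint8); m=cv2.morphologyEx(m,cv2.MORPH_OPEN,np.ones((3,3)))
    n,l,s,cc=cv2.connectedComponentsWithStats(m); i=l[int(gu[1]),int(gu[0])]
    k=max(cv2.findContours((l==i).astype(np.uint8),cv2.RETR_EXTERNAL,cv2.CHAIN_APPROX_NONE)[0],key=len)
    e=cv2.fitEllipse(k); a=cv2.fitEllipse(proj(c,cyl(g[0],g[1],r,z,z)).astype(np.float32))
    return unproj(c,*e[0],z), e, a
def overlay(c,circs,fn):
    im=c["color"].copy()
    for x,y,r,z in circs: cv2.polylines(im,[np.round(proj(c,cyl(x,y,r,z,z))*8).astype(int).reshape(-1,1,2)],True,(0,0,255),1,cv2.LINE_AA,3)
    cv2.imwrite(fn,im)
E
python3 - <<'E'
from h import *
c=ctrl.camera("wrist"); ov=[]
for q in ["pan_grip","medium_grip","coarse_grip"]:
    for d in ctrl.trace("wrist",q):
        x,a=fit(c,d["region"],.03,0,H[q]); print(q,round(d["confidence"],2),x.round(4),round(a,2),[round(float(v)) for v in d["bbox"]])
        if abs(a-1)<.15: ov.append((*x,.03,H[q]))
for th in(50,60,75,95):
    try: p,e,a=darkseat(c,(.617,.195),th=th); print(th,p.round(4),e,a)
    except Exception as ex: print(ex)
ov+=[(.617,.195,.04,.071),(p[0],p[1],.034,.066)]
overlay(c,ov,"pics/w1o.png")
E
```

```text
pan_grip 0.56 [ 0.5814 -0.0174] 0.98 [28, 237, 115, 309]
medium_grip 0.84 [0.5056 0.3925] 0.99 [436, 168, 522, 239]
coarse_grip 0.66 [ 0.4532 -0.0006] 0.96 [4, 110, 108, 186]
50 [0.6153 0.1955 0.071 ] ((271.0028076171875, 325.3463439941406), (59.659019470214844, 67.02764129638672), 99.25150299072266) ((270.4488830566406, 325.6931457519531), (75.20198059082031, 84.91674041748047), 98.55396270751953)
60 [0.6163 0.1952 0.071 ] ((270.70660400390625, 326.3148498535156), (73.92933654785156, 81.36470031738281), 98.33782958984375) ((270.4488830566406, 325.6931457519531), (75.20198059082031, 84.91674041748047), 98.55396270751953)
75 [0.6164 0.1952 0.071 ] ((270.6838684082031, 326.3532409667969), (74.23023223876953, 81.9844970703125), 98.78121948242188) ((270.4488830566406, 325.6931457519531), (75.20198059082031, 84.91674041748047), 98.55396270751953)
95 [0.6164 0.1952 0.071 ] ((270.7279357910156, 326.37469482421875), (74.93411254882812, 82.56387329101562), 98.50416564941406) ((270.4488830566406, 325.6931457519531), (75.20198059082031, 84.91674041748047), 98.55396270751953)
```

View pics/w1o.png

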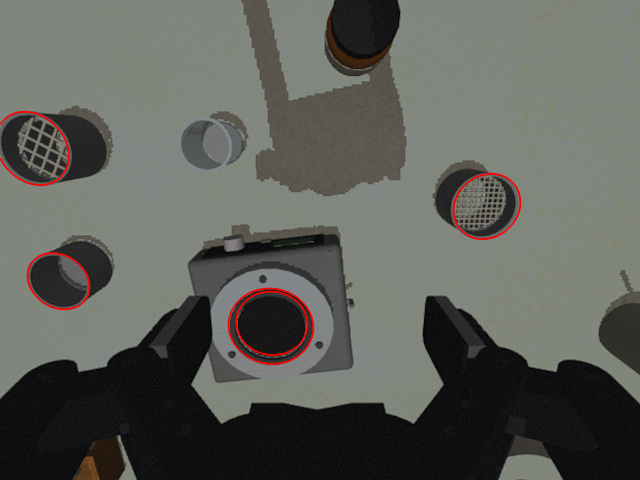

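>>> move_arm(
  rows="-2.6 0.7 0.5 0 0 0 1;-2.6 0.7 0.5 0 0 0 1;-2.6 0.7 0.5 0 0 0 1;-2.6 0.7 1 0 0 0 1;-2.6 0.7 1 0 0 0 1;-2.6 0.7 1 0 0 0 1;-2.6 0.7 1 0 0 0 1;-2.6 0.7 1.5 0 0 0 1;-2.6 0.7 1.5 0 0 0 1;-2.2 0.7 1.5 0 0 0 1;0 0 0 0 0 0 1;0 0 0 0 0 0 1",
)

```text
time_s: 5.35
eef_pos: [0.5805, -0.0161, 0.2037]
eef_rot: [-0.001, 0.707, 0.707, -0.0]
wrist_force: [0.9, 0.5, -0.0]
opening: 0.997
```

```bash
cat > look.py <<'E'
import sys
from h import *
q=sys.argv[1]; fn=sys.argv[2]
c=ctrl.camera("wrist"); ov=[]
for d in ctrl.trace("wrist",q):
    x,a=fit(c,d["region"],.03,0,H[q]); print(q,round(d["confidence"],2),x.round(4),round(a,2),[round(float(v)) for v in d["bbox"]]); ov.append((*x,.03,H[q]))
overlay(c,ov[:1],fn)
o=ctrl.get_obs(); print(o["time_s"],o["eef_pos"].round(4),o["eef_rot"].round(4),"go tool cm: x",((ov[0][1]-o["eef_pos"][1])*100).round(2),"y",((ov[0][0]-o["eef_pos"][0])*100).round(2))
E
python3 look.py pan_grip pics/w2.png
```

```text
pan_grip 0.97 [ 0.5816 -0.0173] 1.01 [269, 187, 360, 286]
pan_grip 0.66 [0.6128 0.1697] 3.13 [486, 176, 637, 387]
5.45 [ 0.5809 -0.0155  0.2046] [3.000e-04 7.070e-01 7.073e-01 3.000e-04] go tool cm: x -0.18 y 0.07
```

View pics/w2.png

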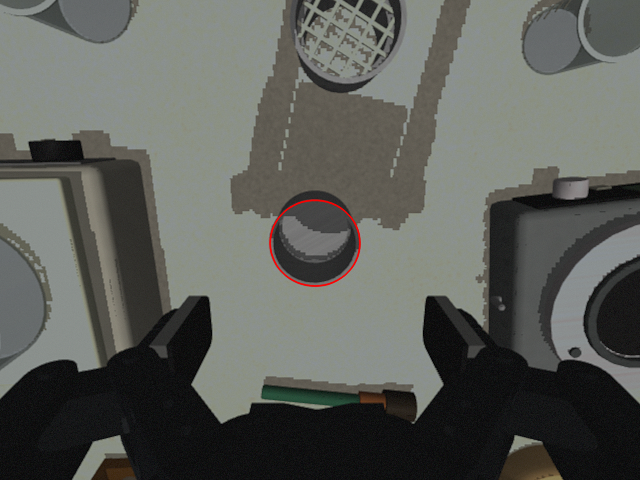

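>>> move_arm(
  rows="-0.15 0.05 2.5 0 0 0 1;0 0 2.5 0 0 0 1;0 0 2.5 0 0 0 1;0 0 2.5 0 0 0 1;0 0 1.5 0 0 0 1;0 0 0.6 0 0 0 1;0 0 0 0 0 0 1;0 0 0 0 0 0 0.5;0 0 0 0 0 0 0.5;0 0 0 0 0 0 0.5;0 0 0 0 0 0 0.5;0 0 0 0 0 0 0.5;0 0 0 0 0 0 0.5;0 0 0 0 0 0 0.5",
)

```text
time_s: 6.85
eef_pos: [0.5825, -0.0184, 0.0848]
eef_rot: [0.001, 0.707, 0.707, 0.001]
wrist_force: [-1.0, 0.9, 6.3]
opening: 0.685
```

>>> move_arm(
  rows="0 0 -1 0 0 0 0.4;0 0 -2.5 0 0 0 0.4;0 0 -3.5 0 0 0 0.4;0 0 -3 0 0 0 0.4;0 0 -1.5 0 0 0 0.4;2 0.4 0 0 0 0 0.4;3 0.5 0 0 0 0 0.4;3.5 0.6 0 0 0 0 0.4;3.5 0.6 0 0 0 0 0.4;3.5 0.6 0 0 0 0 0.4;3 0.5 0 0 0 0 0.4;2 0.2 0 0 0 0 0.4;0.7 0 0 0 0 0 0.4;0 0 0 0 0 0 0.4;0 0 0 0 0 0 0.4",
)

```text
time_s: 8.35
eef_pos: [0.6153, 0.1928, 0.1976]
eef_rot: [-0.0, 0.708, 0.707, -0.0]
wrist_force: [0.7, -0.3, -1.0]
opening: 0.687
```

```bash
python3 - <<'E'
from h import *
c=ctrl.camera("wrist"); 
o=ctrl.get_obs(); print(o["time_s"],o["eef_pos"].round(4),o["eef_rot"].round(4),o["opening"],o["wrist_force"])
p=o["eef_pos"]
zz=p[2]-.0836
ov=[(.6165,.195,.04,.071),(p[0],p[1],.03,zz+.044)]
for d in ctrl.trace("wrist","pan_grip"):
    x,a=fit(c,d["region"],.03,zz,zz+.044);print(x,a,d["confidence"])
overlay(c,ov,"pics/w3.png")
E
```

```text
8.4 [0.6154 0.1926 0.1977] [-0.000e+00  7.078e-01  7.064e-01 -4.000e-04] 0.6857530102723999 [ 0.43772463 -0.28662031 -0.40667441]
[0.61326224 0.19333383] 0.9693744878632693 0.8
```

View pics/w3.png

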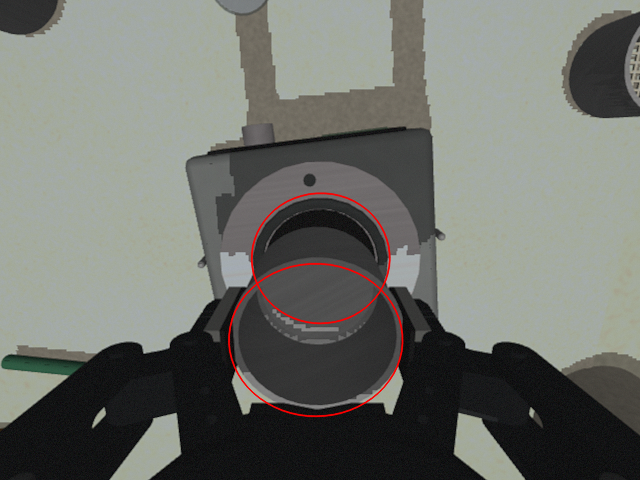

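```bash
python3 - <<'E'
import cv2
im=cv2.imread("pics/w3.png")[150:430,200:440]
cv2.imwrite("pics/w3z.png",cv2.resize(im,None,fx=2.1,fy=2.1,interpolation=cv2.INTER_CUBIC))
E
```

```text
(no output)
```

View pics/w3z.png

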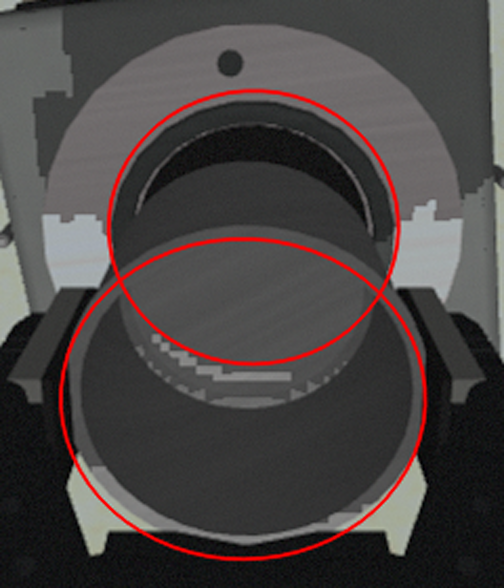

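```bash
python3 - <<'E'
from h import *
c=ctrl.camera("wrist")
R=cv2.Rodrigues(c["rvec"])[0]; print("cam",-R.T@c["tvec"],"axis",R[2]); print(ctrl.get_obs()["eef_pos"])
# measured zoom points -> px
def P(l): return np.array(l,float)/2.1+[200,150]
rim_in=P([(82,390),(413,390),(247,533)])   # inner rim left,right,bottom
rim_top=P([(245,226)]) # outer top
floor_b=P([(246,408)]); wall_b=P([(250,160)]); coll=P([(250,100)]); colL=P([(110,220)]);colR=P([(397,220)])
def res(p):
    x,y,z,tx=p; up=np.array([np.sin(tx),0,np.cos(tx)]); ex=np.array([np.cos(tx),0,-np.sin(tx)])
    def circ(h,r): return proj(c,[np.array([x,y,z])+h*up+r*(np.cos(a)*ex+np.sin(a)*np.array([0,1,0])) for a in t])
    i=circ(.044,.0278); o=circ(.044,.03); f=circ(.002,.0278); b=circ(0,.03)
    return [i[:,0].min()-rim_in[0,0],i[:,0].max()-rim_in[1,0],i[:,1].max()-rim_in[2,1],o[:,1].min()-rim_top[0,1],f[:,1].max()-floor_b[0,1],b[:,1].min()-wall_b[0,1]]
s=least_squares(res,[.615,.193,.113,0],x_scale=[.01,.01,.01,.1],diff_step=1e-4); print("pan",s.x.round(4),np.round(s.fun,2))
s=least_squares(res,[.615,.193,.113,0],x_scale=[.01,.01,.01,.1],diff_step=1e-4,bounds=([0,0,0,-1e-6],[1,1,1,1e-6])); print("pan notilt",s.x.round(4),np.round(s.fun,2))
def rs(p):
    k=proj(c,cyl(p[0],p[1],.04,.071,.071)); return [k[:,1].min()-coll[0,1],]+[ (k[:,0].min()+k[:,0].max())/2-(colL[0,0]+colR[0,0])/2]
print("seat",least_squares(rs,[.616,.195],x_scale=.01,diff_step=1e-4).x)
E
```

```text
cam [0.54513007 0.19298804 0.26719609] axis [ 2.78675134e-01 -7.87812097e-04 -9.60385104e-01]
[0.61556585 0.19248992 0.1979001 ]
pan [ 0.6158  0.1931  0.1113 -0.0235] [ 0.11 -0.11  0.64 -0.43 -0.91  0.66]
pan notilt [ 0.615   0.1931  0.1118 -0.    ] [-0.17  0.17  0.81  1.35 -2.51 -0.49]
seat [0.61947438 0.19492213]
```

>>> move_arm(
  rows="0.2 0.3 0.5 0 0 0 0.4;0 0 1 0 0 0 0.4;0 0 1 0 0 0 0.4;0 0 0.3 0 0 0 0.4;0 0 0 0 0 0 0.4;0 0 0 0 0 0 0.4",
)

```text
time_s: 9.1
eef_pos: [0.6185, 0.1958, 0.1697]
eef_rot: [-0.0, 0.707, 0.707, -0.0]
wrist_force: [-0.4, 0.6, -0.4]
opening: 0.693
```

```bash
python3 - <<'E'
from h import *
c=ctrl.camera("wrist")
p=ctrl.get_obs()["eef_pos"]; print(p)
overlay(c,[(.6165,.195,.04,.071),(.6195,.195,.04,.071)],"pics/w4.png")
im=cv2.imread("pics/w4.png")[150:430,180:460]
cv2.imwrite("pics/w4z.png",cv2.resize(im,None,fx=2.1,fy=2.1,interpolation=cv2.INTER_CUBIC))
s=ctrl.camera("scene")["color"][200:310,360:490]
cv2.imwrite("pics/s4z.png",cv2.resize(s,None,fx=5,fy=5,interpolation=cv2.INTER_CUBIC))
E
```

```text
[0.6186683  0.19584618 0.1701327 ]
```

View pics/w4z.png

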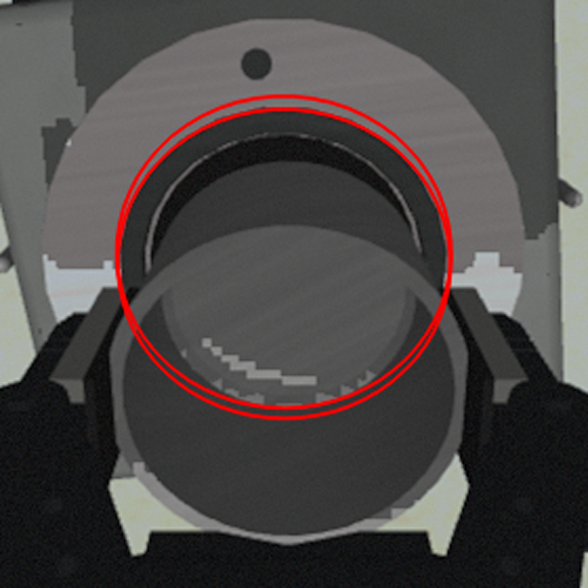

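View pics/s4z.png

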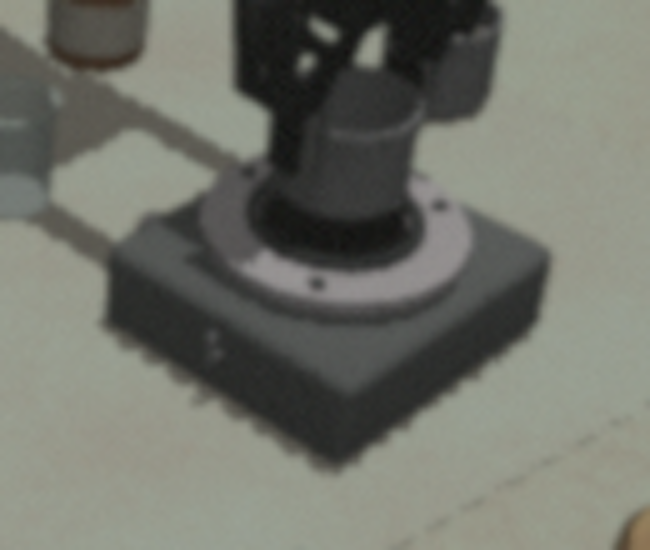

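>>> move_arm(
  rows="-0.05 0.05 0.5 0 0 0 0.4;0 0 0.5 0 0 0 0.4;0 0 0.3 0 0 0 0.4;0 0 0 0 0 0 0.4;0 0 0 0 0 0 0.4",
)

```text
time_s: 9.7
eef_pos: [0.6189, 0.1952, 0.1567]
eef_rot: [-0.0, 0.707, 0.707, -0.0]
wrist_force: [0.5, -0.5, -1.1]
opening: 0.693
```

>>> move_arm(
  rows="0 0 0.15 0 0 0 0.4;0 0 0.1 0 0 0 0.4;0 0 0 0 0 0 0.4;0 0 0 0 0 0 0.4",
)

```text
time_s: 10.1
eef_pos: [0.619, 0.1953, 0.1544]
eef_rot: [0.0, 0.707, 0.707, 0.0]
wrist_force: [0.6, 0.2, -1.0]
opening: 0.689
```

>>> move_arm(
  rows="0 0 0.1 0 0 0 0.4;0 0 0 0 0 0 0.4;0 0 0.1 0 0 0 0.4;0 0 0 0 0 0 0.4",
)

```text
time_s: 10.5
eef_pos: [0.6189, 0.1952, 0.1522]
eef_rot: [-0.0, 0.707, 0.707, -0.0]
wrist_force: [0.3, -0.4, -0.7]
opening: 0.685
```

>>> move_arm(
  rows="0 0 0.1 0 0 0 0.4;0 0 0 0 0 0 0.4;0 0 0.1 0 0 0 0.4;0 0 0 0 0 0 0.4",
)

```text
time_s: 10.9
eef_pos: [0.619, 0.1952, 0.1509]
eef_rot: [0.0, 0.707, 0.707, -0.0]
wrist_force: [-2.8, -0.5, 2.4]
opening: 0.689
```

>>> move_arm(
  rows="0 0 0 0 0 0 0.75;0 0 0 0 0 0 0.85;0 0 0 0 0 0 1;0 0 0 0 0 0 1;0 0 0 0 0 0 1;0 0 -1 0 0 0 1;0 0 -2.5 0 0 0 1;0 0 -3 0 0 0 1;0 0 -3 0 0 0 1;0 0 -2.5 0 0 0 1;0 0 0 0 0 0 1",
)

```text
time_s: 12.0
eef_pos: [0.6211, 0.1956, 0.2764]
eef_rot: [0.003, 0.707, 0.707, 0.004]
wrist_force: [0.4, 0.1, -0.2]
opening: 1.001
```

```bash
python3 - <<'E'
from h import *
c=ctrl.camera("wrist")
print(ctrl.get_obs()["eef_pos"])
for d in ctrl.trace("wrist","pan_grip"):
    x,a=fit(c,d["region"],.03,.066,.11);print(x,a,d["confidence"])
overlay(c,[(.618,.195,.04,.071),(.618,.195,.03,.11)],"pics/w5.png")
s=ctrl.camera("scene")["color"][190:310,350:490]
cv2.imwrite("pics/s5z.png",cv2.resize(s,None,fx=5,fy=5,interpolation=cv2.INTER_CUBIC))
E
```

```text
[0.62014361 0.19542994 0.27362428]
[0.61823258 0.19595241] 1.0101963082724257 0.8
```

View pics/w5.png

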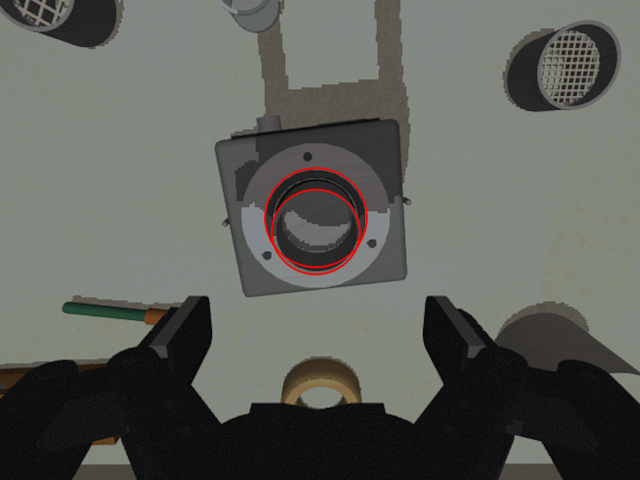

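View pics/s5z.png

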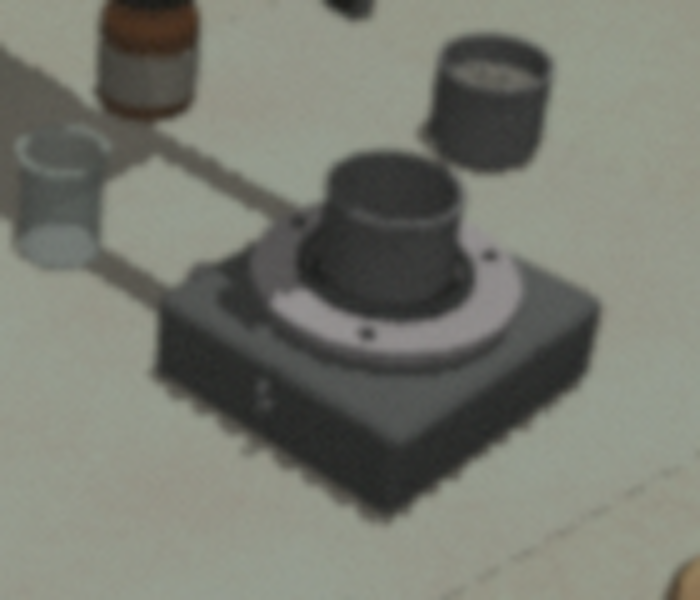

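>>> move_arm(
  rows="-2 -1 0 0 0 0 1;-3 -1.5 0 0 0 0 1;-3.6 -1.8 0 0 0 0 1;-3.6 -1.8 0 0 0 0 1;-3.6 -1.8 0 0 0 0 1;-3.6 -1.8 0 0 0 0 1;-3.6 -1.8 0 0 0 0 1;-3.6 -1.8 0 0 0 0 1;-3.6 -1.8 0 0 0 0 1;-3.6 -1.8 0 0 0 0 1;-3.6 -1.8 0.5 0 0 0 1;-3.6 -1.8 1 0 0 0 1;-3.6 -1.8 1.5 0 0 0 1;-3 -1.5 2 0 0 0 1;-2.4 -1.5 2 0 0 0 1;0 0 0 0 0 0 1;0 0 0 0 0 0 1",
)

```text
time_s: 13.85
eef_pos: [0.3646, -0.3039, 0.1989]
eef_rot: [-0.002, 0.708, 0.706, 0.0]
wrist_force: [-0.2, -0.9, 0.3]
opening: 1.004
```

```bash
python3 look.py fine_grip pics/w6.png
```

```text
fine_grip 0.72 [ 0.3674 -0.3103] 1.0 [261, 197, 356, 291]
13.95 [ 0.3658 -0.3038  0.2003] [-3.000e-04  7.072e-01  7.070e-01  2.000e-04] go tool cm: x -0.65 y 0.16
```

View pics/w6.png

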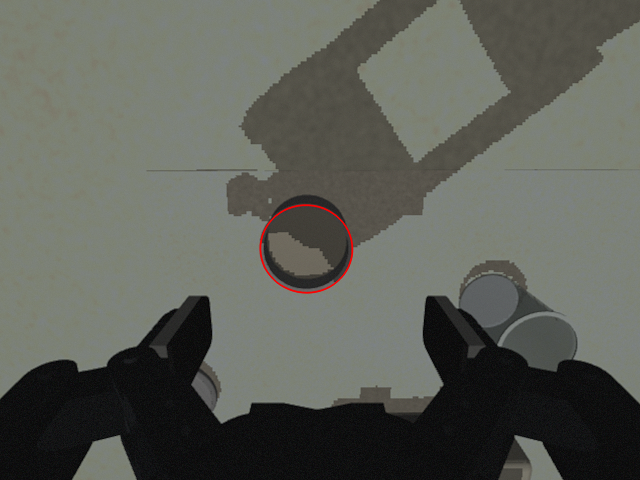

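>>> move_arm(
  rows="-0.35 0.1 1.5 0 0 0 1;-0.3 0 2.5 0 0 0 1;0 0 2.5 0 0 0 1;0 0 2.5 0 0 0 1;0 0 1.5 0 0 0 1;0 0 1 0 0 0 1;0 0 0 0 0 0 1;0 0 0 0 0 0 0.4;0 0 0 0 0 0 0.4;0 0 0 0 0 0 0.4;0 0 0 0 0 0 0.4;0 0 0 0 0 0 0.4;0 0 0 0 0 0 0.4;0 0 0 0 0 0 0.4",
)

```text
time_s: 15.35
eef_pos: [0.3673, -0.3116, 0.087]
eef_rot: [0.001, 0.707, 0.707, -0.0]
wrist_force: [-0.7, 1.9, 6.3]
opening: 0.688
```

>>> move_arm(
  rows="0 0 -1 0 0 0 0.4;0 0 -2.5 0 0 0 0.4;0 0 -4 0 0 0 0.4;0 0 -4 0 0 0 0.4;0 0 -3 0 0 0 0.4;0 0 -0.7 0 0 0 0.4;2 1 0 0 0 0 0.4;3 1.5 0 0 0 0 0.4;3.6 1.8 0 0 0 0 0.4;3.6 1.8 0 0 0 0 0.4;3.6 1.8 0 0 0 0 0.4;3.6 1.8 0 0 0 0 0.4;3.6 1.8 0 0 0 0 0.4;3.6 1.8 0 0 0 0 0.4;3.6 1.8 0 0 0 0 0.4;3.6 1.8 0 0 0 0 0.4;3.6 1.8 0 0 0 0 0.4;3.6 1.8 0 0 0 0 0.4;3 1.5 0 0 0 0 0.4;2 1 0 0 0 0 0.4",
)

```text
time_s: 17.35
eef_pos: [0.597, 0.151, 0.2364]
eef_rot: [-0.001, 0.707, 0.707, -0.0]
wrist_force: [0.1, -0.9, -1.0]
opening: 0.685
```

>>> move_arm(
  rows="0 0 0 0 0 0 0.4;0 0 0 0 0 0 0.4",
)

```text
time_s: 17.55
eef_pos: [0.5963, 0.1489, 0.2363]
eef_rot: [-0.001, 0.707, 0.707, -0.001]
wrist_force: [-0.7, 0.4, -1.2]
opening: 0.69
```

>>> move_arm(
  rows="2 1 0 0 0 0 0.4;2 0.9 0 0 0 0 0.4;0.65 0.3 0 0 0 0 0.4;0 0 0 0 0 0 0.4;0 0 0 0 0 0 0.4;0 0 0 0 0 0 0.4",
)

```text
time_s: 18.15
eef_pos: [0.6186, 0.1942, 0.2373]
eef_rot: [-0.0, 0.708, 0.706, -0.0]
wrist_force: [0.2, -0.4, -0.9]
opening: 0.688
```

```bash
python3 - <<'E'
from h import *
c=ctrl.camera("wrist")
p=ctrl.get_obs()["eef_pos"];print(p)
f=p[2]-.0865
overlay(c,[(.618,.1955,.03,.11),(.618,.1955,.0278,.11),(p[0],p[1],.03,f+.046),(p[0],p[1],.026,f)],"pics/w7.png")
im=cv2.imread("pics/w7.png")[150:430,180:460]
cv2.imwrite("pics/w7z.png",cv2.resize(im,None,fx=2.1,fy=2.1,interpolation=cv2.INTER_CUBIC))
E
```

```text
[0.61870466 0.1942676  0.23730521]
```

View pics/w7z.png

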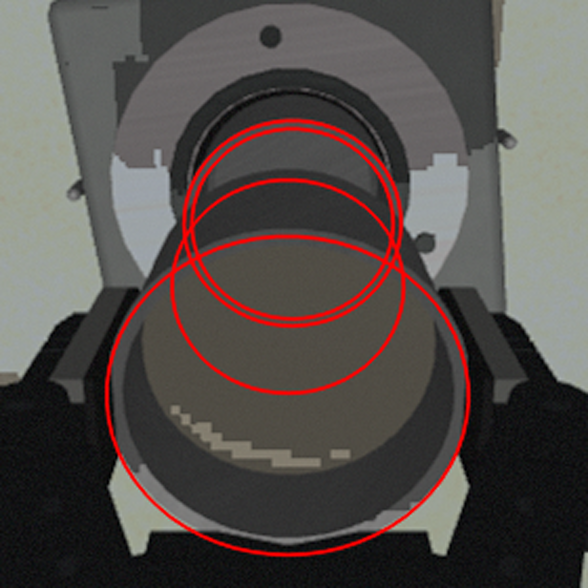

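```bash
python3 - <<'E'
from h import *
c=ctrl.camera("wrist")
im=c["color"][170:270,240:400]
im=cv2.convertScaleAbs(im,alpha=2.2)
cv2.imwrite("pics/w8z.png",cv2.resize(im,None,fx=5,fy=5,interpolation=cv2.INTER_CUBIC))
s=ctrl.camera("scene")["color"][170:300,350:490]
cv2.imwrite("pics/s8z.png",cv2.resize(s,None,fx=4.5,fy=4.5,interpolation=cv2.INTER_CUBIC))
E
```

```text
(no output)
```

View pics/w8z.png

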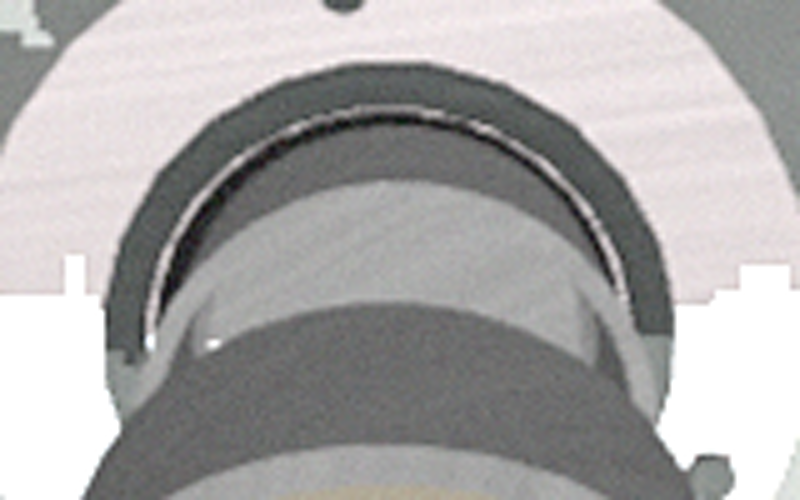

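View pics/s8z.png

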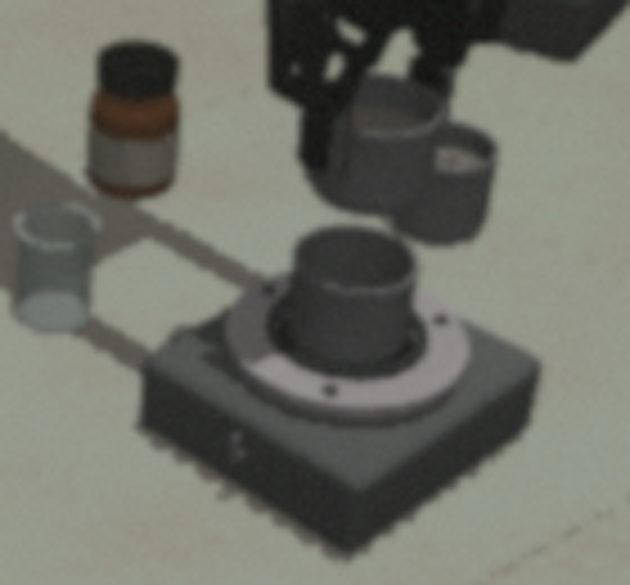

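```bash
cat >> h.py <<'E'
def held(c,h,inw=None,inbot=None,outtop=None,shtop=None,panz=None,pantop=None,g=(.618,.195,.15)):
    """inw=(left,right) px of inner rim; inbot px; outtop px; shtop: top of shoulder outline; pantop: lower piece rim outer top"""
    def ex(x,y,r,z): 
        k=proj(c,cyl(x,y,r,z,z)); return k[:,0].min(),k[:,0].max(),k[:,1].min(),k[:,1].max()
    def res(p):
        x,y,z=p; i=ex(x,y,.0278,z+h); o=ex(x,y,.03,z+h); s=ex(x,y,.03,z+.008); r=[]
        if inw: r+=[i[0]-inw[0],i[1]-inw[1]]
        if inbot: r+=[i[3]-inbot]
        if outtop: r+=[o[2]-outtop]
        if shtop: r+=[s[2]-shtop]
        return r
    s=least_squares(res,g,x_scale=.01,diff_step=1e-4); print("held x y foot",s.x.round(4),np.round(s.fun,2))
    if pantop:
        q=least_squares(lambda p:[ex(p[0],g[1],.03,panz)[2]-pantop],[.618],x_scale=.01,diff_step=1e-4); print("lower x",q.x.round(4))
E
python3 - <<'E'
from h import *
c=ctrl.camera("wrist")
z=lambda u,o:u/2.1+o
held(c,.046,(z(122,180),z(455,180)),z(533,150),z(229,150),230.6,.11,206.2)
print(ctrl.get_obs()["eef_pos"])
E
```

```text
held x y foot [0.6187 0.195  0.149 ] [ 0.64 -0.64  0.55  0.32 -1.05]
lower x [0.6178]
[0.61892309 0.19472305 0.23749634]
```

>>> move_arm(
  rows="0.05 -0.1 1 0 0 0 0.4;0 0 1.5 0 0 0 0.4;0 0 0.8 0 0 0 0.4;0 0 0 0 0 0 0.4;0 0 0 0 0 0 0.4",
)

```text
time_s: 18.85
eef_pos: [0.6178, 0.1958, 0.2037]
eef_rot: [-0.0, 0.707, 0.707, -0.0]
wrist_force: [0.3, -0.1, -1.8]
opening: 0.689
```

```bash
cat > v.py <<'E'
import sys
from h import *
n=sys.argv[1]
c=ctrl.camera("wrist")
im=cv2.convertScaleAbs(c["color"][150:430,180:460],alpha=2)
cv2.imwrite(f"pics/{n}w.png",cv2.resize(im,None,fx=2.1,fy=2.1,interpolation=cv2.INTER_CUBIC))
s=ctrl.camera("scene")["color"][140:290,350:490]
cv2.imwrite(f"pics/{n}s.png",cv2.resize(cv2.convertScaleAbs(s,alpha=1.6),None,fx=4,fy=4,interpolation=cv2.INTER_CUBIC))
o=ctrl.get_obs(); print(o["time_s"],o["eef_pos"].round(4),o["wrist_force"].round(2))
E
python3 v.py a
```

```text
18.95 [0.6183 0.1958 0.2047] [ 0.52 -0.55 -0.53]
```

View pics/aw.png

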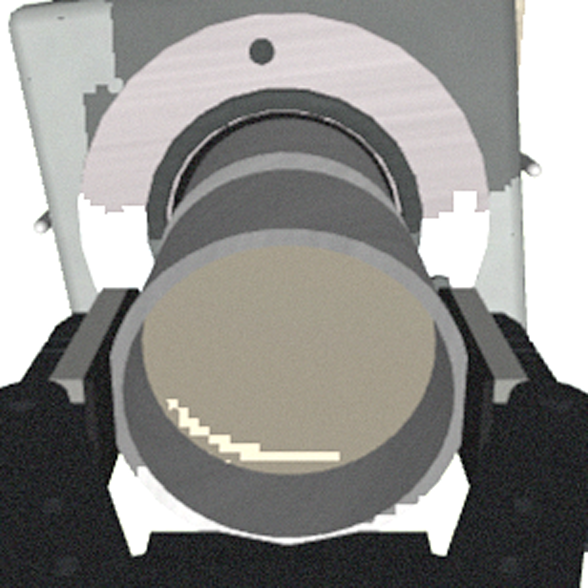

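View pics/as.png

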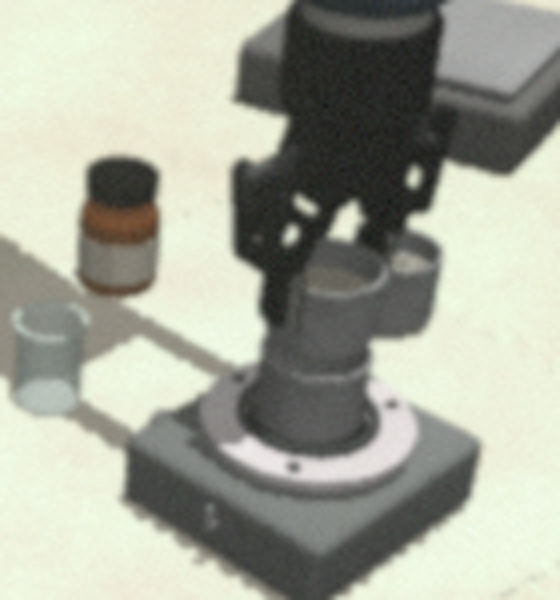

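```bash
python3 - <<'E'
from h import *
c=ctrl.camera("wrist")
z=lambda u,o:u/2.1+o
held(c,.046,(z(122,180),z(455,180)),z(534,150),z(229,150),z(169,150),.11,z(151,150),g=(.618,.195,.118))
print(ctrl.get_obs()["eef_pos"])
im=cv2.convertScaleAbs(c["color"][205:275,240:400],alpha=2.2)
cv2.imwrite("pics/bz.png",cv2.resize(im,None,fx=5,fy=5,interpolation=cv2.INTER_CUBIC))
E
```

```text
held x y foot [0.6181 0.1963 0.1166] [ 0.48 -0.48  0.38  0.41 -0.98]
lower x [0.6183]
[0.61839758 0.19583376 0.20497953]
```

View pics/bz.png

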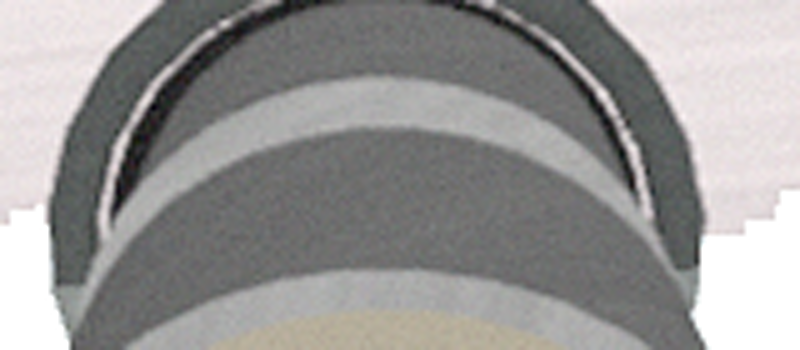

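>>> move_arm(
  rows="0 0 0.5 0 0 0 0.4;0 0 0.3 0 0 0 0.4;0 0 0.1 0 0 0 0.4;0 0 0.1 0 0 0 0.4;0 0 0.1 0 0 0 0.4;0 0 0 0 0 0 0.4;0 0 0 0 0 0 0.4",
)

```text
time_s: 19.7
eef_pos: [0.618, 0.1958, 0.1935]
eef_rot: [0.0, 0.707, 0.707, 0.0]
wrist_force: [1.0, 0.3, -1.5]
opening: 0.686
```

>>> move_arm(
  rows="0 0 0.1 0 0 0 0.4;0 0 0.1 0 0 0 0.4;0 0 0 0 0 0 0.4;0 0 0 0 0 0 0.4",
)

```text
time_s: 20.1
eef_pos: [0.618, 0.1958, 0.1914]
eef_rot: [-0.0, 0.707, 0.707, -0.0]
wrist_force: [-0.3, 0.4, -1.3]
opening: 0.686
```

>>> move_arm(
  rows="0 0 0.1 0 0 0 0.4;0 0 0.1 0 0 0 0.4;0 0 0 0 0 0 0.4;0 0 0 0 0 0 0.4",
)

```text
time_s: 20.5
eef_pos: [0.6179, 0.1958, 0.1893]
eef_rot: [-0.0, 0.707, 0.707, -0.0]
wrist_force: [-0.1, 0.7, -2.0]
opening: 0.686
```

>>> move_arm(
  rows="0 0 0.1 0 0 0 0.4;0 0 0 0 0 0 0.4;0 0 0 0 0 0 0.4",
)

```text
time_s: 20.8
eef_pos: [0.6181, 0.1958, 0.1891]
eef_rot: [0.0, 0.707, 0.707, 0.0]
wrist_force: [-2.7, -0.6, 4.1]
opening: 0.69
```

>>> move_arm(
  rows="0 0 0.1 0 0 0 0.4;0 0 0 0 0 0 0.4;0 0 0 0 0 0 0.4",
)

```text
time_s: 21.1
eef_pos: [0.6183, 0.1958, 0.1891]
eef_rot: [0.0, 0.707, 0.707, 0.0]
wrist_force: [-5.3, -1.0, 10.3]
opening: 0.687
```

>>> move_arm(
  rows="0 0 -0.1 0 0 0 0.4;0 0 0 0 0 0 0.75;0 0 0 0 0 0 0.85;0 0 0 0 0 0 1;0 0 0 0 0 0 1;0 0 0 0 0 0 1;0 0 -1 0 0 0 1;0 0 -2.5 0 0 0 1;0 0 -3 0 0 0 1;0 0 -2.5 0 0 0 1;0 0 -1 0 0 0 1;0 0 0 0 0 0 1",
)

```text
time_s: 22.3
eef_pos: [0.6188, 0.1959, 0.2908]
eef_rot: [0.001, 0.707, 0.707, 0.002]
wrist_force: [1.0, -0.5, -0.5]
opening: 1.004
```

```bash
python3 v.py b; python3 - <<'E'
from h import *
c=ctrl.camera("wrist")
for q in("fine_grip","medium_grip"):
  for d in ctrl.trace("wrist",q):
    z=(.102,.148) if q[0]=="f" else (0,.054)
    x,a=fit(c,d["region"],.03,*z);print(q,x,a,d["confidence"],d["bbox"])
E
```

```text
22.4 [0.6175 0.1957 0.2874] [ 1.1   0.01 -0.91]
fine_grip [0.61863566 0.19651211] 1.0110651803944088 0.7 [269.0, 196.1, 369.2, 296.2]
fine_grip [0.48975045 0.16228949] 0.16954523056639548 0.44 [215.2, 0.0, 282.2, 44.8]
medium_grip [0.50458442 0.39315858] 0.933985541646749 0.68 [499.7, 33.0, 608.3, 118.4]
```

View pics/bw.png

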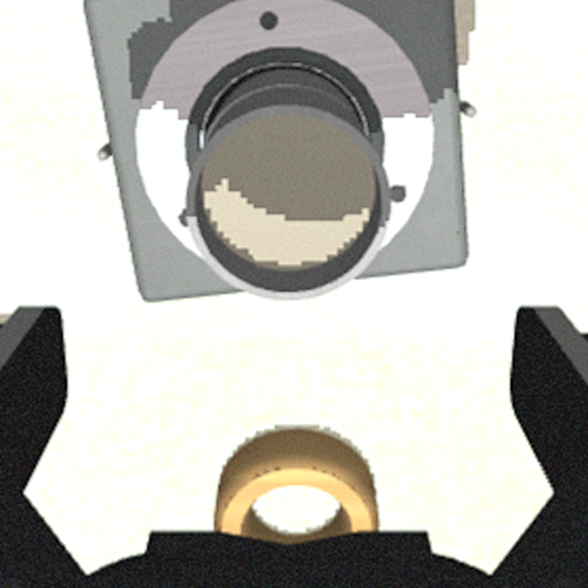

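View pics/bs.png

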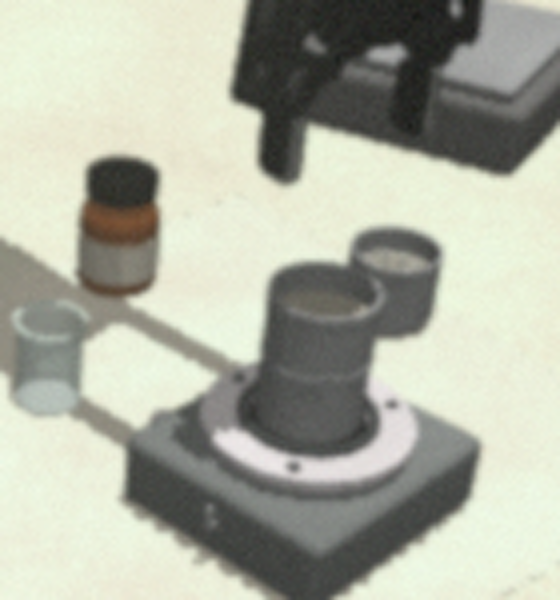

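>>> move_arm(
  rows="2 -1 0 0 0 0 1;3 -1.7 0 0 0 0 1;3.5 -2 0 0 0 0 1;3.5 -2 0 0 0 0 1;3.5 -2 1 0 0 0 1;2.5 -1.5 2 0 0 0 1;1.6 -1 2.5 0 0 0 1;0 0 2 0 0 0 1;0 0 0 0 0 0 1;0 0 0 0 0 0 1",
)

```text
time_s: 23.55
eef_pos: [0.5059, 0.3916, 0.2127]
eef_rot: [-0.0, 0.707, 0.707, -0.001]
wrist_force: [-0.1, -0.1, 1.6]
opening: 0.998
```

```bash
python3 look.py medium_grip pics/w9.png
```

```text
medium_grip 0.87 [0.5072 0.3915] 0.85 [268, 186, 365, 286]
23.65 [0.5071 0.3917 0.2146] [3.000e-04 7.077e-01 7.065e-01 8.000e-04] go tool cm: x -0.02 y 0.01
```

View pics/w9.png

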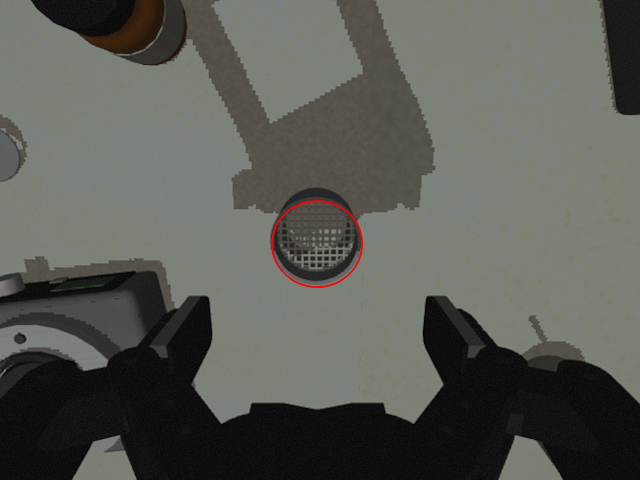

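>>> move_arm(
  rows="0 -0.1 2 0 0 0 1;0 0 2.5 0 0 0 1;0 0 2.5 0 0 0 1;0 0 2.5 0 0 0 1;0 0 2 0 0 0 1;0 0 1.4 0 0 0 1;0 0 0 0 0 0 1;0 0 0 0 0 0 0.4;0 0 0 0 0 0 0.4;0 0 0 0 0 0 0.4;0 0 0 0 0 0 0.4;0 0 0 0 0 0 0.4;0 0 0 0 0 0 0.4;0 0 0 0 0 0 0.4",
)

```text
time_s: 25.05
eef_pos: [0.5065, 0.3925, 0.0866]
eef_rot: [0.001, 0.707, 0.707, 0.002]
wrist_force: [-0.9, -0.5, 7.2]
opening: 0.691
```

>>> move_arm(
  rows="0 0 -1 0 0 0 0.4;0 0 -2.5 0 0 0 0.4;0 0 -4 0 0 0 0.4;0 0 -4 0 0 0 0.4;0 0 -4 0 0 0 0.4;0 0 -2 0 0 0 0.4;-1.5 0.9 0 0 0 0 0.4;-2.5 1.5 0 0 0 0 0.4;-3.5 2 0 0 0 0 0.4;-3.5 2 0 0 0 0 0.4;-3.5 2 0 0 0 0 0.4;-2.7 1.5 0 0 0 0 0.4;-1.7 0.9 0 0 0 0 0.4;-0.7 0.3 0 0 0 0 0.4;0 0 0 0 0 0 0.4;0 0 0 0 0 0 0.4;0 0 0 0 0 0 0.4",
)

```text
time_s: 26.75
eef_pos: [0.6153, 0.1972, 0.2593]
eef_rot: [-0.0, 0.707, 0.707, -0.0]
wrist_force: [-0.3, 0.2, -1.5]
opening: 0.692
```

```bash
python3 v.py c
```

```text
26.85 [0.6154 0.197  0.2594] [-0.63 -0.2  -0.85]
```

View pics/cw.png

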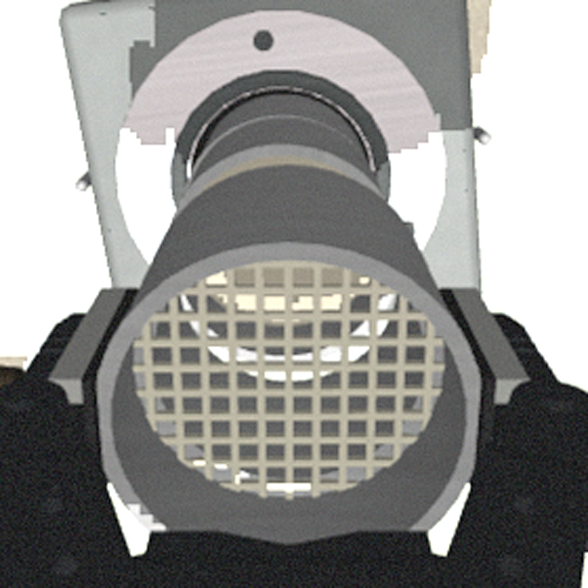

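```bash
python3 - <<'E'
from h import *
c=ctrl.camera("wrist")
z=lambda u,o:u/2.1+o
held(c,.054,(z(109,180),z(470,180)),None,z(242,150),z(167,150),.148,z(145,150),g=(.618,.196,.17))
o=ctrl.get_obs()["eef_pos"];print(o)
im=cv2.convertScaleAbs(c["color"][195:275,240:400],alpha=2.2)
cv2.imwrite("pics/cz.png",cv2.resize(im,None,fx=5,fy=5,interpolation=cv2.INTER_CUBIC))
for y in(.1955,.1965,.1975): print(y,[ (k[:,0].min(),k[:,0].max()) for k in [proj(c,cyl(.618,y,.03,.148,.148))]])
E
```

```text
held x y foot [0.6138 0.1977 0.1734] [ 0.31 -0.31  1.28 -1.8 ]
lower x [0.618]
[0.61552346 0.19689428 0.25949338]
0.1955 [(np.float64(257.94845544368764), np.float64(368.9844307410303))]
0.1965 [(np.float64(259.80005079413763), np.float64(370.8353352421782))]
0.1975 [(np.float64(261.6516346231803), np.float64(372.6862282283662))]
```

View pics/cz.png

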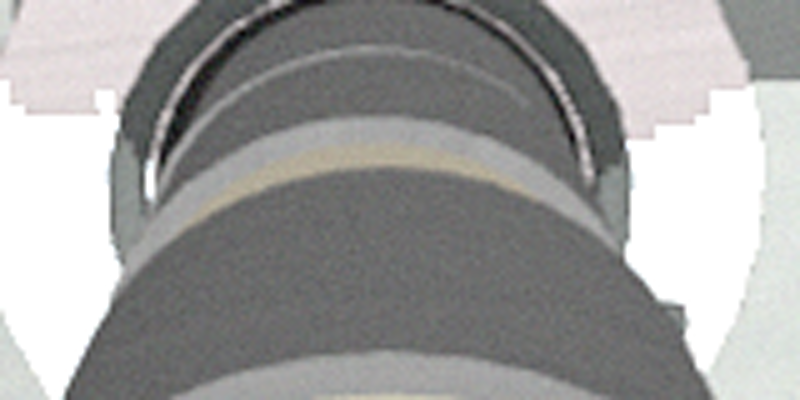

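>>> move_arm(
  rows="-0.1 0.28 0.5 0 0 0 0.4;0 0 1 0 0 0 0.4;0 0 0.5 0 0 0 0.4;0 0 0 0 0 0 0.4;0 0 0 0 0 0 0.4",
)

```text
time_s: 27.4
eef_pos: [0.6186, 0.1947, 0.2389]
eef_rot: [-0.0, 0.707, 0.707, -0.0]
wrist_force: [0.3, 0.7, -1.2]
opening: 0.695
```

```bash
python3 v.py d;python3 - <<'E'
from h import *
c=ctrl.camera("wrist")
im=cv2.convertScaleAbs(c["color"][195:275,240:400],alpha=2.2)
cv2.imwrite("pics/dz.png",cv2.resize(im,None,fx=5,fy=5,interpolation=cv2.INTER_CUBIC))
E
```

```text
27.5 [0.619  0.1947 0.2396] [-0.36 -0.65 -0.53]
```

View pics/dw.png

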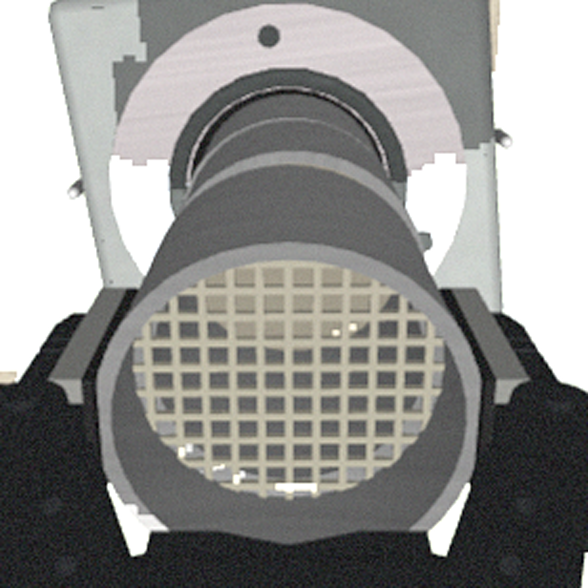

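View pics/dz.png

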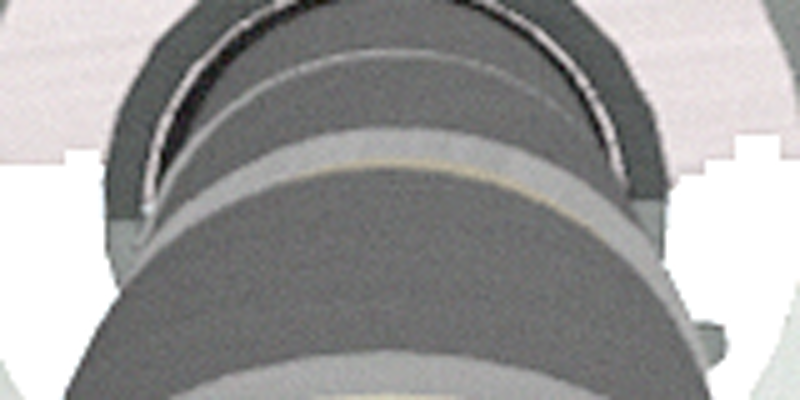

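```bash
python3 - <<'E'
from h import *
c=ctrl.camera("wrist")
z=lambda u,o:u/2.1+o
held(c,.054,(z(109,180),z(470,180)),None,z(242,150),195+166/5,.148,195+128/5,g=(.618,.196,.15))
print(ctrl.get_obs()["eef_pos"])
E
```

```text
held x y foot [0.6172 0.1954 0.1538] [ 0.17 -0.17  0.72 -1.01]
lower x [0.6177]
[0.61899377 0.19476005 0.23981937]
```

>>> move_arm(
  rows="0.1 0 0.4 0 0 0 0.4;0 0 0.3 0 0 0 0.4;0 0 0.1 0 0 0 0.4;0 0 0.1 0 0 0 0.4;0 0 0.1 0 0 0 0.4;0 0 0.1 0 0 0 0.4;0 0 0 0 0 0 0.4;0 0 0 0 0 0 0.4",
)

```text
time_s: 28.4
eef_pos: [0.6188, 0.1957, 0.2284]
eef_rot: [0.0, 0.707, 0.707, 0.0]
wrist_force: [0.6, -0.3, -0.6]
opening: 0.688
```

>>> move_arm(
  rows="0 0 0.1 0 0 0 0.4;0 0 0 0 0 0 0.4;0 0 0 0 0 0 0.4",
)

```text
time_s: 28.7
eef_pos: [0.6188, 0.1958, 0.2274]
eef_rot: [-0.0, 0.707, 0.707, -0.0]
wrist_force: [-1.0, -0.3, -1.4]
opening: 0.691
```

>>> move_arm(
  rows="0 0 0.1 0 0 0 0.4;0 0 0 0 0 0 0.4;0 0 0 0 0 0 0.4",
)

```text
time_s: 29.0
eef_pos: [0.6189, 0.1958, 0.2266]
eef_rot: [0.0, 0.707, 0.707, 0.0]
wrist_force: [-0.6, 1.3, -0.0]
opening: 0.693
```

>>> move_arm(
  rows="0 0 0.1 0 0 0 0.4;0 0 0 0 0 0 0.4;0 0 0 0 0 0 0.4",
)

```text
time_s: 29.3
eef_pos: [0.6191, 0.1958, 0.2266]
eef_rot: [0.0, 0.707, 0.707, 0.0]
wrist_force: [-2.3, -0.4, 6.4]
opening: 0.691
```

>>> move_arm(
  rows="0 0 0 0 0 0 0.75;0 0 0 0 0 0 0.85;0 0 0 0 0 0 1;0 0 0 0 0 0 1;0 0 0 0 0 0 1;0 0 -1 0 0 0 1;0 0 -2.5 0 0 0 1;0 0 -3 0 0 0 1;0 0 -2 0 0 0 1;0 0 -0.5 0 0 0 1;0 0 0 0 0 0 1",
)

```text
time_s: 30.4
eef_pos: [0.6191, 0.1958, 0.3167]
eef_rot: [0.001, 0.707, 0.707, 0.001]
wrist_force: [-0.3, -0.6, 0.1]
opening: 1.003
```

```bash
python3 v.py e
```

```text
30.5 [0.6183 0.1957 0.3141] [ 0.04 -0.1  -0.79]
```

View pics/ew.png

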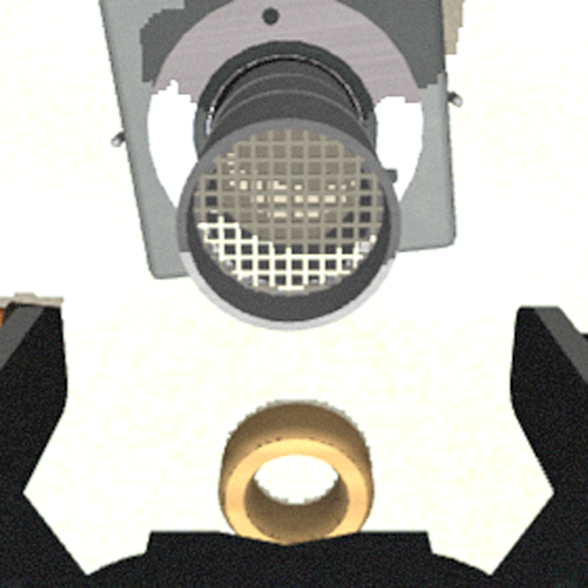

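View pics/es.png

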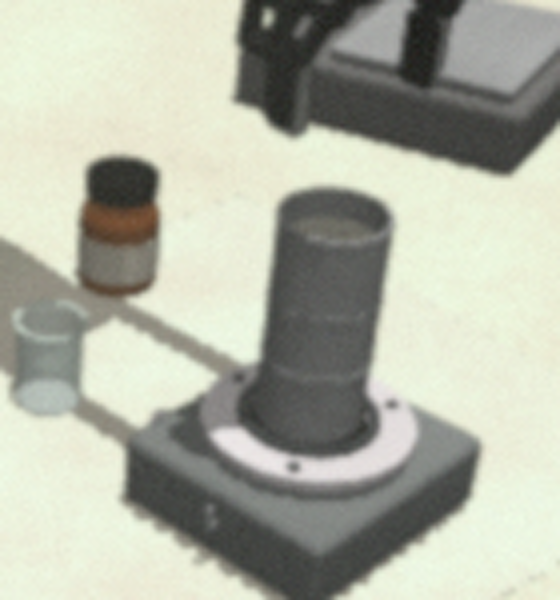

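>>> move_arm(
  rows="-1.6 -1.3 0 0 0 0 1;-2.5 -2.1 0 0 0 0 1;-3.2 -2.7 0 0 0 0 1;-3.2 -2.7 0 0 0 0 1;-3.2 -2.7 0.5 0 0 0 1;-2.8 -2.4 1.5 0 0 0 1;-2 -1.7 2.5 0 0 0 1;-1.1 -0.9 2.5 0 0 0 1;0 0 2 0 0 0 1;0 0 0 0 0 0 1;0 0 0 0 0 0 1",
)

```text
time_s: 31.6
eef_pos: [0.4532, 0.0, 0.2248]
eef_rot: [-0.001, 0.707, 0.707, -0.001]
wrist_force: [0.1, 0.7, 0.4]
opening: 1.001
```

```bash
python3 look.py coarse_grip pics/w10.png
```

```text
coarse_grip 0.92 [0.4555 0.001 ] 0.84 [275, 185, 364, 283]
31.7 [0.4543 0.     0.2262] [5.000e-04 7.072e-01 7.070e-01 3.000e-04] go tool cm: x 0.1 y 0.12
```

View pics/w10.png

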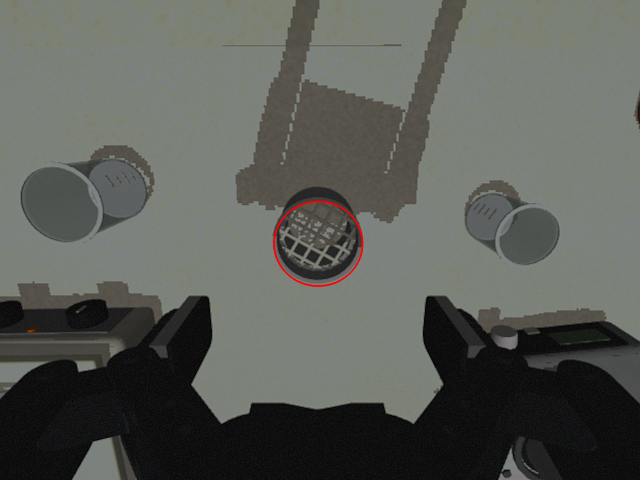

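>>> move_arm(
  rows="0 0 2 0 0 0 1;0 0 2.5 0 0 0 1;0 0 3 0 0 0 1;0 0 2.5 0 0 0 1;0 0 2 0 0 0 1;0 0 1.6 0 0 0 1;0 0 0 0 0 0 1;0 0 0 0 0 0 0.4;0 0 0 0 0 0 0.4;0 0 0 0 0 0 0.4;0 0 0 0 0 0 0.4;0 0 0 0 0 0 0.4;0 0 0 0 0 0 0.4;0 0 0 0 0 0 0.4",
)

```text
time_s: 33.1
eef_pos: [0.455, -0.0003, 0.0911]
eef_rot: [0.001, 0.707, 0.707, 0.001]
wrist_force: [-0.1, 0.9, 7.1]
opening: 0.69
```

>>> move_arm(
  rows="0 0 -1 0 0 0 0.4;0 0 -2.5 0 0 0 0.4;0 0 -4 0 0 0 0.4;0 0 -4 0 0 0 0.4;0 0 -4 0 0 0 0.4;0 0 -4 0 0 0 0.4;0 0 -2.3 0 0 0 0.4;1.6 1.3 0 0 0 0 0.4;2.5 2.1 0 0 0 0 0.4;3.2 2.7 0 0 0 0 0.4;3.2 2.7 0 0 0 0 0.4;3.2 2.7 0 0 0 0 0.4;2.8 2.4 0 0 0 0 0.4;2 1.6 0 0 0 0 0.4;1.1 0.8 0 0 0 0 0.4;0 0 0 0 0 0 0.4;0 0 0 0 0 0 0.4;0 0 0 0 0 0 0.4",
)

```text
time_s: 34.9
eef_pos: [0.6163, 0.1951, 0.3077]
eef_rot: [0.0, 0.708, 0.707, -0.0]
wrist_force: [0.6, 0.5, -0.9]
opening: 0.687
```

```bash
cat > z.py <<'E'
import sys
from h import *
c=ctrl.camera("wrist"); print(ctrl.get_obs()["eef_pos"])
im=cv2.convertScaleAbs(c["color"][190:290,240:400],alpha=2.2)
cv2.imwrite(f"pics/{sys.argv[1]}z.png",cv2.resize(im,None,fx=5,fy=5,interpolation=cv2.INTER_CUBIC))
E
python3 v.py f; python3 z.py f
```

```text
35.0 [0.6164 0.195  0.3078] [-0.09  0.18 -1.11]
[0.616516   0.19504357 0.30779828]
```

View pics/fw.png

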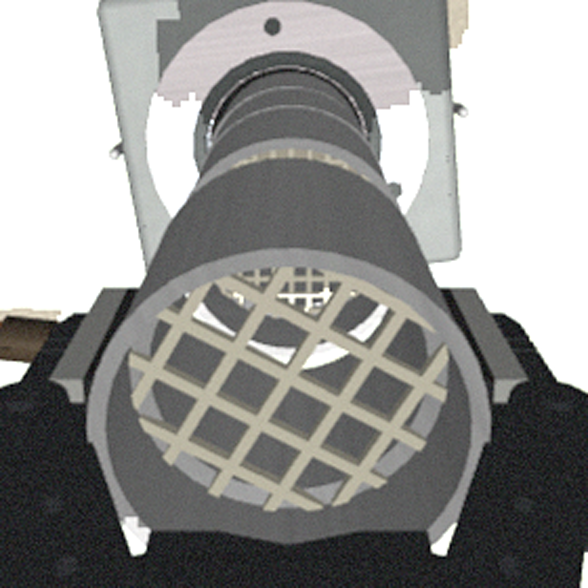

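View pics/fz.png

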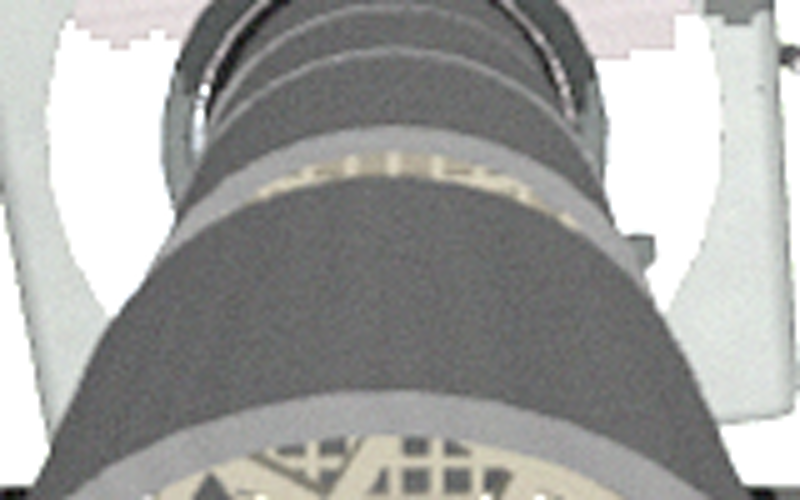

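```bash
python3 - <<'E'
from h import *
c=ctrl.camera("wrist")
z=lambda u,o:u/2.1+o
held(c,.062,(z(105,180),z(472,180)),None,268,225.4,.194,215,g=(.618,.196,.22))
E
```

```text
held x y foot [0.6148 0.1955 0.2158] [ 0.23 -0.23  0.85 -1.26]
lower x [0.6174]
```

>>> move_arm(
  rows="0.08 0.18 0.5 0 0 0 0.4;0 0 0.9 0 0 0 0.4;0 0 0.4 0 0 0 0.4;0 0 0 0 0 0 0.4;0 0 0 0 0 0 0.4",
)

```text
time_s: 35.6
eef_pos: [0.6185, 0.1965, 0.289]
eef_rot: [-0.0, 0.707, 0.707, -0.0]
wrist_force: [0.4, 1.0, -1.2]
opening: 0.687
```

```bash
python3 z.py g; python3 v.py g
```

```text
[0.61863026 0.19659292 0.28936922]
35.75 [0.6187 0.1966 0.2897] [ 0.22  0.36 -1.72]
```

View pics/gz.png

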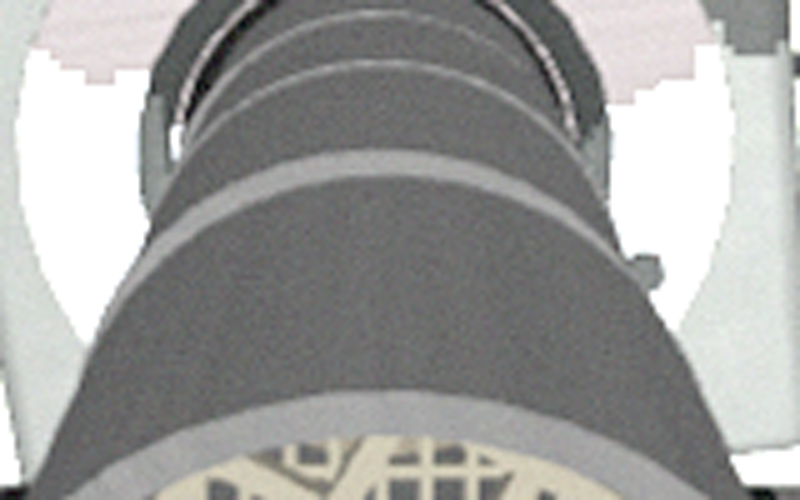

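View pics/gs.png

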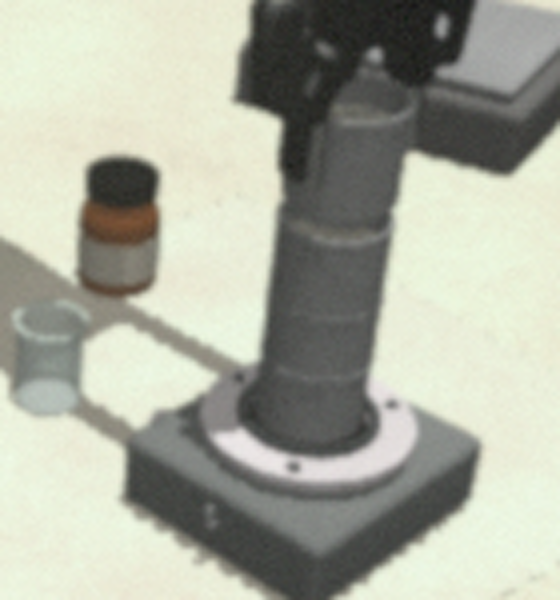

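```bash
python3 - <<'E'
from h import *
c=ctrl.camera("wrist")
z=lambda u,o:u/2.1+o
held(c,.062,(z(105,180),z(472,180)),None,268,225,.194,220,g=(.618,.196,.2))
print(ctrl.get_obs()["eef_pos"])
E
```

```text
held x y foot [0.617  0.1971 0.1978] [ 0.19 -0.19  0.69 -1.03]
lower x [0.6181]
[0.61876525 0.19660153 0.28975759]
```

>>> move_arm(
  rows="-0.06 0 0.3 0 0 0 0.4;0 0 0.3 0 0 0 0.4;0 0 0.1 0 0 0 0.4;0 0 0.1 0 0 0 0.4;0 0 0.1 0 0 0 0.4;0 0 0.1 0 0 0 0.4;0 0 0 0 0 0 0.4;0 0 0 0 0 0 0.4",
)

```text
time_s: 36.6
eef_pos: [0.6186, 0.196, 0.2794]
eef_rot: [0.0, 0.707, 0.707, 0.0]
wrist_force: [0.0, 0.1, -1.4]
opening: 0.689
```

>>> move_arm(
  rows="0 0 0.1 0 0 0 0.4;0 0 0 0 0 0 0.4;0 0 0 0 0 0 0.4",
)

```text
time_s: 36.9
eef_pos: [0.6186, 0.1959, 0.2784]
eef_rot: [-0.0, 0.707, 0.707, -0.0]
wrist_force: [-0.1, -0.6, -0.8]
opening: 0.688
```

>>> move_arm(
  rows="0 0 0.1 0 0 0 0.4;0 0 0 0 0 0 0.4;0 0 0 0 0 0 0.4",
)

```text
time_s: 37.2
eef_pos: [0.6186, 0.196, 0.2773]
eef_rot: [-0.0, 0.707, 0.707, -0.0]
wrist_force: [-0.7, 0.4, -1.8]
opening: 0.684
```

>>> move_arm(
  rows="0 0 0.1 0 0 0 0.4;0 0 0 0 0 0 0.4;0 0 0 0 0 0 0.4",
)

```text
time_s: 37.5
eef_pos: [0.6188, 0.1959, 0.2771]
eef_rot: [0.0, 0.707, 0.707, 0.0]
wrist_force: [-1.7, -0.8, 3.6]
opening: 0.689
```

>>> move_arm(
  rows="0 0 0.05 0 0 0 0.4;0 0 0 0 0 0 0.4;0 0 0 0 0 0 0.4",
)

```text
time_s: 37.8
eef_pos: [0.6189, 0.196, 0.2771]
eef_rot: [0.0, 0.707, 0.707, 0.001]
wrist_force: [-1.6, -0.2, 6.3]
opening: 0.688
```

Contact at 0.277, as expected for fully home. Release, rise and check.

>>> move_arm(
  rows="0 0 0 0 0 0 0.75;0 0 0 0 0 0 0.85;0 0 0 0 0 0 1;0 0 0 0 0 0 1;0 0 0 0 0 0 1;0 0 -1 0 0 0 1;0 0 -2 0 0 0 1;0 0 -3 0 0 0 1;0 0 -3 0 0 0 1;0 0 -1 0 0 0 1;0 0 0 0 0 0 1;-2 -2 0 0 0 0 1;-3 -3 0 0 0 0 1;-3 -3 0 0 0 0 1;-3 -3 0 0 0 0 1;-2 -2 0 0 0 0 1;0 0 0 0 0 0 1;0 0 0 0 0 0 1",
)

```text
time_s: 39.6
eef_pos: [0.4881, 0.0659, 0.3748]
eef_rot: [-0.001, 0.708, 0.706, -0.0]
wrist_force: [0.1, 0.3, 0.3]
opening: 0.995
```

```bash
python3 v.py i; python3 - <<'E'
from h import *
C={n:ctrl.camera(n) for n in("scene","top","wrist")}
for n in("scene","top"):
    st=[(.618,.196,.03,z) for z in(.11,.148,.194,.240)]
    overlay(C[n],st,f"pics/fin_{n}.png")
    im=cv2.imread(f"pics/fin_{n}.png"); u,v=proj(C[n],[[.618,.196,.14]])[0].astype(int)
    cv2.imwrite(f"pics/fin_{n}z.png",cv2.resize(im[v-60:v+60,u-70:u+70],None,fx=5,fy=5,interpolation=cv2.INTER_CUBIC))
cv2.imwrite("pics/fin_w.png",C["wrist"]["color"]); cv2.imwrite("pics/fin_t.png",C["top"]["color"])
E
```

```text
39.7 [0.4888 0.0665 0.3751] [-0.4  -0.49  0.47]
```

View pics/is.png

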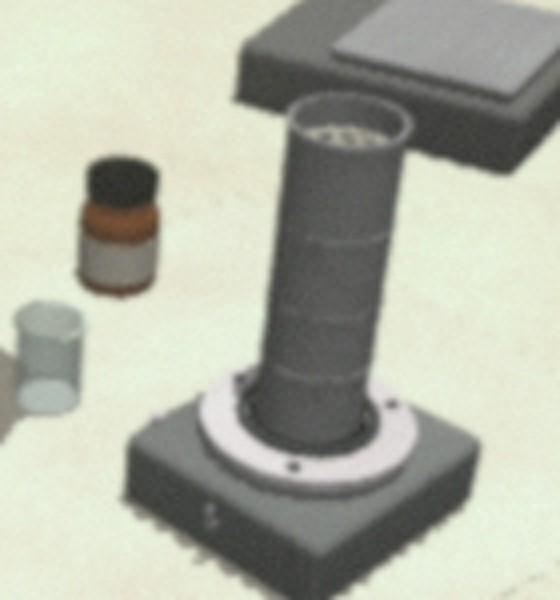

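View pics/fin_scenez.png

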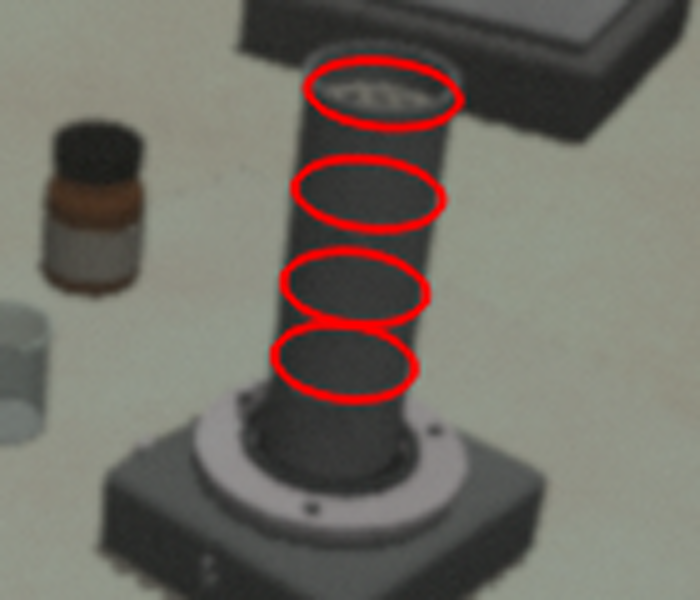

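View pics/fin_t.png

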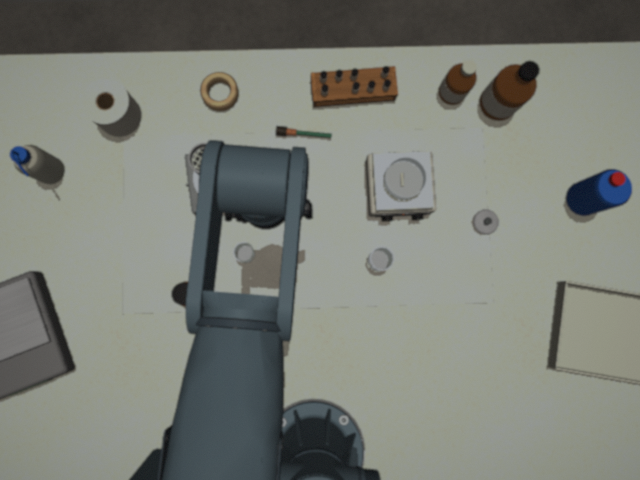

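View pics/fin_w.png

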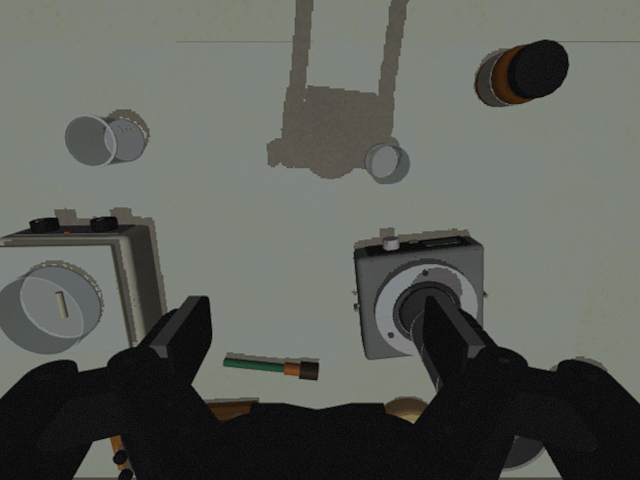

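```bash
python3 -c "
from h import *
c=ctrl.camera('scene')
for z in(.11,.148,.194,.248): k=proj(c,cyl(.618,.196,.03,z,z)); print(z,((k[:,1].max()-140)*4).round(),((k[:,1].min()-140)*4).round())
print(ctrl.hand_in())"
```

```text
0.11 378.0 317.0
0.148 318.0 259.0
0.194 241.0 185.0
0.248 146.0 92.0
the job is handed in; nothing more can be done
None
```

I built the stack on the vibrating base: pan inside the collar, then the fine, medium and coarse sieves on top of it. I handed it in at about 40 s, with the gripper open and clear of everything.

- **Seating:** Each sieve met resistance within about 0.2 mm of the height I expected for it to be fully home. The pan met the plate at the expected height too.
- **Final scene picture:** The three seams and the top rim appear where a fully seated, upright stack should show them, at rows 378, 318, 240 and 146 against predicted 378, 318, 241 and 146.
- **Other pieces:** The lid, jar and beakers look to be standing where they were.
- **Disagreement:** The cameras disagreed by 2–3 mm on where the base's centre is. I lined up each piece by comparing it with the one below in the same wrist picture.
- **Not checked:** I did not look straight down at the finished stack, because the arm covered most of it in the last top picture.

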